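# Draw wooden balls from the feeder and hang up the tote

### The arm

A 6-joint arm with a two-finger parallel gripper is mounted at the origin on the work surface. World frame = base frame: x ahead of the robot, y to its left, z up, the work surface at z = 0. Lengths are in m, angles in rad, forces in N, time in s.
With the tool pointing down it reaches from about 0.35 to 0.975 m from the base axis. Payload 4.9 kg.
Tool frame: the origin (TCP) lies at the very end of the fingers, on their centre line; the grasp point (between the pads) lies 19 mm behind it (ctrl.pinch_z is the distance from the TCP to the grasp point, in m); z points along the fingers, y is the direction in which the jaws open and shut (so a half turn about z gives the same grasp; the last joint's range is limited). The gripper opens to 85 mm and grips with 20 to 120 N. Pads are 22 mm wide; open, the fingers measure 114 mm over their backs; the gripper's body (76 mm by 85 mm) begins 54 mm behind the grasp point. The pads swing forward as they close: fully open they stand 13 mm farther back than shut.
Start: joints at [1.059, 0.053, 1.613, -0, 1.476, -0.119], TCP at [0.239, 0.577, 0.231] pointing down, gripper open.
Joint ranges: [-3.01, 3.01], [-1.01, 2.22], [0.06, 2.58], [-1.02, 4.17], [0.09, 2.62], [-3.14, 3.14]. Speed limits (rad/s): [2.57, 2.57, 3.14, 3.14, 3.14, 3.14].

### API

Orientations are given as a rotation vector (axis times angle).
In Python, from station import ctrl gives the robot as it stands.
- The arm moves only by the tool carry_out, never from a script. Its argument "series" is a list of rows, each a list of 7 numbers: the shift along the world's x, y, z each as a share of 0.025 m, from -1 to 1, then the turn, a rotation vector about the world's x, y, z each as a share of 0.1 rad, from -1 to 1, then the opening, from 0 (shut) to 1 (fully open). A call has 1 to 12 rows; each row shifts and turns the commanded pose from where the row before left it; what a row does not reach is not made up. A row lasts 1/10 s, in which the tool goes at most 50 mm and 8.59 degrees, less where a joint would pass 70% of its speed; a pose out of reach is approached as far as the arm can. A call with a number of a shift or a turn outside -1 to 1 is refused whole. A call with a gripper value outside its range is refused whole. The fingers move at their own pace and stop on an object; "grip_force" is the grip in N (left out, the last holds). Time passes only in rows, so rows that do not move let the fingers close. It gives the time, the measured TCP pose, the force and the opening at its end, in the units of the state.
- ctrl.get_obs(): the state, without advancing time (a new reading comes with each control period).
- ctrl.get_image(name): name is "scene" or "side" or "wrist"; returns a dict with "frame" (420x560x3 uint8, blue, green, red), "fx", "fy", "cx", "cy" (pixels), "k1" (the pictures are not rectified: a ray, as slopes to the right and down, at radius r is drawn at 1 + k1 r^2 times it, then the intrinsics apply), "R" (3x3) and "t" (3): a world point X has camera coordinates R X + t; the wrist camera has in their place "hand_eye" (4x4, takes a point from camera to tool coordinates, whose origin is the TCP and whose axes are the flange's). Camera axes: x right, y down, z forward; pixel columns grow to the right and rows downward; lengths in m; the calibration is good to about 2 mm. A picture is of the moment at which its call begins: read the wrist's pose just before it. There is no depth.
- ctrl.finish_job(): hands the job in, once; it reports no verdict.
Trained networks look in a picture, given as the dict that the camera call returned (one of the last four; its "shot" number tells which), for a name from the list of things; names that differ only in an ending like _2 or _b are one class to them, and where a whole thing is asked for, a point or a joint stands for the part that bears it (a point fixed in the world has none). Each returns a list of dicts, best first, with "p" (0 to 1); they miss things now and then, are a little off and sometimes report something else, mostly with a low value. They report only what shows in the picture. A call takes as long as a camera call. They do not tell look-alikes from the thing itself.
- ctrl.trace(picture, name): "mask" (420x560 bool, what is visible of it) and "rect" ([left, top, width, height] as shares, 0 to 1, of the picture: columns of its width, rows of its height, round what is visible of it).
- ctrl.mark_of(picture, name): "position" ([column, row] as shares, 0 to 1, of the picture: columns of its width, rows of its height: a listed point, or the origin of a listed thing).
The state is a dict: "t": time; "q": joint angles; "dq": joint speeds; "effort": joint torques, N m; "tool_pos": TCP position; "tool_rot": TCP orientation; "contact_force": force on the tool from outside, world axes, zero at the start; "wrist_torque": the same for the moment, N m; "opening": finger opening in m.
Only numpy, scipy, OpenCV 4.12 (cv2) and the standard library are available. Lean on these libraries where they do the work, as an engineer would, in place of code of your own. Each camera call takes 0.05 s, during which the arm holds its last target.

### The job

Push the sloping spring plunger of the ball feeder fully home and keep it in until all three wooden balls have rolled down the chute into the little tote standing below its end. Then lift the tote by its bar handle and hang it, balls and all, level on the two-pronged fork of the rack, with the handle lying across both prongs. Leave the other things on the bench alone.

Things in the scene. Friction and masses are not known exactly. Their poses are not given: they have to be found in the camera images.
- feeder: Plywood ball feeder, fixed to the bench. Origin on the bench below its gate; z up. A narrow chute (34 mm wide inside, sides 16 mm high) runs along its y, falling 10 degrees towards -y; its floor is 96 mm high at the gate, its closed upper end at y = +130 mm. On the -x side, the robot's, stands the plunger on a steel panel. A shelf overhangs the plunger. Base board 190 x 240 x 12 mm.
- plunger_head (a point): Centre of the pressing face of the plunger: round black head, 32 mm across, 8 mm thick, on a steel rod. The point's z axis points out of the head along the plunger's axis (35 degrees from vertical, leaning to feeder -x): push along -z. The point moves with the plunger; at rest x = -78, z = 145 mm in the feeder's frame.
- shelf_edge (a point): Middle of the lower front edge of the feeder's shelf, 240 mm high, nearly straight above the plunger's head, so the plunger is reached at a slant from the -x side. The shelf runs 137 mm from here towards feeder +x, 76 mm wide along y, 15 mm thick; a tin on it reaches 320 mm high.
- plunger (a joint): Travel of the plunger in m: 0 out (at rest), 0.030 fully in. Sprung, about 4 N at the start and 9 N fully in; it springs back when let go. It pulls the gate, a steel plate across the chute, down; the gate clears the chute only in the last few mm.
- chute_lip (a point): Open lower end of the chute: middle of the floor's edge, 75 mm above the bench; the balls leave towards feeder -y.
- tote: Loose open wooden tote, 0.25 to 0.5 kg, standing just beyond the chute's lip (about 13 mm clear of it). Origin at the centre of its underside, z up. Outside 130 mm along its x, 110 mm along its y, walls 50 mm high and 8 mm thick. Two uprights at its x ends (8 mm thick, 36 mm wide) carry the handle bar.
- tote_bar (a point): Middle of the tote's handle: a wooden bar along tote x, 16 mm wide (tote y), 14 mm high, 114 mm free length between the uprights; centre 135 mm above the tote's underside.
- rack: Fixed hanging rack. Origin on the bench below the front face of its upright back board (120 mm wide along rack y, top at 224 mm); z up. Two steel prongs 8 mm thick stand out to rack -x at y = +38 and -38 mm, 214 mm high, dipping to a flat seat (x -70 to -110 mm, top 200 mm high), then an upturned tip at x = -122 mm, top 222 mm. Base board 14 mm high, x -40 to +110 mm. The tote comes in from -x.
- fork_seat (a point): Midway between the two prongs, at the middle of their flat seats and level with the top of the seats (200 mm high, 90 mm in front of the back board); axes as the rack's. With the tote hung the bar lies along the y axis here, its centre 7 mm above.
- ball0_center (a point): Centre of a plain wooden ball, 30 mm diameter, 12 g; the first waiting in the chute above the gate.
- ball1_center (a point): Centre of a plain wooden ball, 30 mm diameter, 12 g; the second waiting in the chute above the gate.
- ball2_center (a point): Centre of a plain wooden ball, 30 mm diameter, 12 g; the third and last waiting in the chute above the gate.
- mallet: Bystander: wooden mallet lying on the bench.
- glue: Bystander: white glue bottle, 56 mm diameter, 150 mm high.
- sandblock: Bystander: cork sanding block, 100 x 65 x 28 mm.
- drill: Bystander: cordless drill standing on its battery, about 200 mm high.
Things that resemble listed ones, but are neither listed nor needed, are in the scene too. Several things look just like the tote: the one meant starts farthest to the robot's right.

How it is judged:
By the outcome, as a careful person would: the job done as asked, in the order asked, and still so for the second after the job is handed in, with the robot touching nothing.
It also fails if it takes over 67 s, if anything falls off the work surface, if the arm or the gripper's body presses on something with over 40 N, if the wrist force passes 120 N, or if a joint passes its speed limit or range.

## Working session

There is one attempt and no reset: what is moved stays moved. The work goes in short steps, Python scripts to look and compute and a tool call to move; the robot and the scene stay as the last step left them, time stands still between calls to the robot, and variables do not carry over. Pictures are saved under pics/ and viewed, and the job is handed in when it is done.

Besides the shell and the picture viewer there is one more tool, called after "Call:" in YAML: its name, and indented under it one key for each argument. carry_out: Moves the arm, as the interface text tells. Shift numbers are shares of 0.025 m and turn numbers shares of 0.1 rad, none past 1 either way. Its arguments: {"type":"object","properties":{"series":{"type":"array"},"grip_force":{"type":"number"}},"required":["series"]}

```bash
ls; mkdir -p pics; cat > h.py <<'E'
import numpy as np, cv2
from station import ctrl
from scipy.spatial.transform import Rotation as Rn
def cam(im):
    if "R" in im: return np.array(im["R"]),np.array(im["t"])
    raise Exception
def undist(im,uv):
    K=np.array([[im["fx"],0,im["cx"]],[0,im["fy"],im["cy"]],[0,0,1.]])
    return cv2.undistortPoints(np.array([[uv]],float),K,np.array([im["k1"],0,0,0.]))[0,0]
def ray(im,uv,obs=None):
    n=undist(im,uv); d=np.array([n[0],n[1],1.])
    if "R" in im and im.get("R") is not None:
        R=np.array(im["R"]);t=np.array(im["t"]); o=-R.T@t; d=R.T@d
    else:
        H=np.array(im["hand_eye"]); Rt=Rn.from_rotvec(obs["tool_rot"]).as_matrix()
        o=Rt@H[:3,3]+np.array(obs["tool_pos"]); d=Rt@H[:3,:3]@d
    return o,d/np.linalg.norm(d)
def atz(im,uv,z,obs=None):
    o,d=ray(im,uv,obs); return o+d*(z-o[2])/d[2]
def tri(rs):
    A=np.zeros((3,3));b=np.zeros(3)
    for o,d in rs:
        P=np.eye(3)-np.outer(d,d);A+=P;b+=P@o
    x=np.linalg.solve(A,b)
    return x,[np.linalg.norm((np.eye(3)-np.outer(d,d))@(x-o)) for o,d in rs]
def proj(im,X,obs=None):
    X=np.array(X,float)
    if im.get("R") is not None: c=np.array(im["R"])@X+np.array(im["t"])
    else:
        H=np.array(im["hand_eye"]);Rt=Rn.from_rotvec(obs["tool_rot"]).as_matrix()
        p=Rt.T@(X-np.array(obs["tool_pos"])); c=H[:3,:3].T@(p-H[:3,3])
    s=c[:2]/c[2]; s=s*(1+im["k1"]*(s@s)); return np.array([s[0]*im["fx"]+im["cx"],s[1]*im["fy"]+im["cy"]])
def marks(im,name): return [(np.array(m["position"])*[560,420],m["p"]) for m in ctrl.mark_of(im,name)]
E
cat > a.py <<'E'
from h import *
np.set_printoptions(precision=4,suppress=True)
for n in ["scene","side","wrist"]:
    im=ctrl.get_image(n); cv2.imwrite(f"pics/{n}0.png",im["frame"])
    print(n,im["fx"],im["cx"],im["cy"],im["k1"],im.get("hand_eye"))
    if n!="wrist": print(-np.array(im["R"]).T@np.array(im["t"]))
    for k in "feeder plunger_head shelf_edge chute_lip tote tote_bar rack fork_seat ball0_center glue mallet sandblock drill".split():
        print(k,[(m[0].round(1).tolist(),round(m[1],2)) for m in marks(im,k)][:5])
print(ctrl.get_obs())
E
python3 a.py
```

```text
pics
scene 420.50311662395524 280.1240053269893 208.37019857905793 -0.1045300282248573 None
[1.1233 0.7215 0.9464]
feeder [([320.2, 312.5], 0.6)]
plunger_head [([349.9, 266.7], 0.53)]
shelf_edge [([353.3, 244.3], 0.72)]
chute_lip [([298.3, 269.8], 0.93)]
tote [([437.5, 336.2], 0.77), ([280.6, 271.4], 0.55)]
tote_bar [([453.6, 301.9], 0.97), ([283.7, 239.0], 0.82)]
rack [([353.5, 245.8], 0.75), ([384.6, 273.9], 0.73), ([239.2, 219.7], 0.72)]
fork_seat [([259.6, 164.1], 0.61), ([336.5, 297.6], 0.37)]
ball0_center [([383.3, 272.1], 0.51), ([326.8, 291.4], 0.46)]
glue [([349.2, 267.7], 0.58), ([342.5, 308.2], 0.55), ([334.3, 299.1], 0.39)]
mallet [([378.9, 271.3], 0.56)]
sandblock [([314.8, 226.6], 0.81), ([242.2, 221.9], 0.74)]
drill [([198.3, 177.2], 0.62)]
side 494.01167302342895 283.25474630854984 206.12551588397503 -0.1449591141923666 None
[0.3894 1.0884 1.0829]
feeder [([256.5, 305.6], 0.91)]
plunger_head [([284.2, 274.1], 0.72)]
shelf_edge [([284.2, 249.3], 0.97)]
chute_lip [([271.4, 256.5], 0.76)]
tote [([274.6, 257.0], 0.78), ([322.4, 389.7], 0.64), ([282.1, 276.6], 0.39)]
tote_
[... 483 characters left out ...]

 [ 0.0015 -0.269   0.9631 -0.1433]
 [ 0.      0.      0.      1.    ]]
feeder []
plunger_head []
shelf_edge []
chute_lip []
tote [([246.1, 337.4], 0.72)]
tote_bar []
rack []
fork_seat []
ball0_center []
glue []
mallet []
sandblock []
drill []
{'t': 2.1, 'q': array([ 1.059 ,  0.0527,  1.6129, -0.    ,  1.476 , -0.119 ]), 'dq': array([ 0.0012,  0.0004, -0.0005, -0.0001,  0.0011,  0.0012]), 'effort': array([ -0.0009, -39.3666, -37.0454,  -0.0001,   0.0006,  -0.    ]), 'tool_pos': array([0.2392, 0.5774, 0.2313]), 'tool_rot': array([ 0.6131,  3.0812, -0.    ]), 'contact_force': array([ 0.0386,  0.0998, -0.2165]), 'wrist_torque': array([ 0.0333, -0.009 ,  0.0071]), 'opening': 0.08560583239281584}
```

View pics/scene0.png

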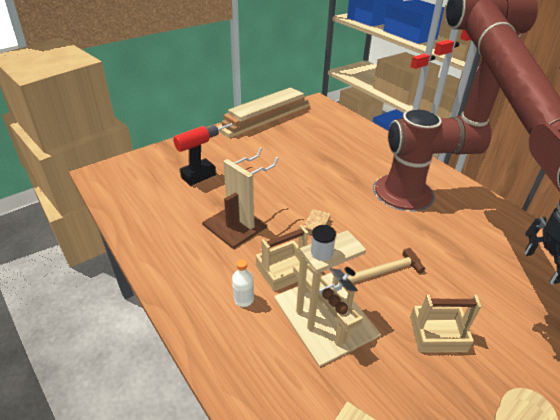

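View pics/side0.png

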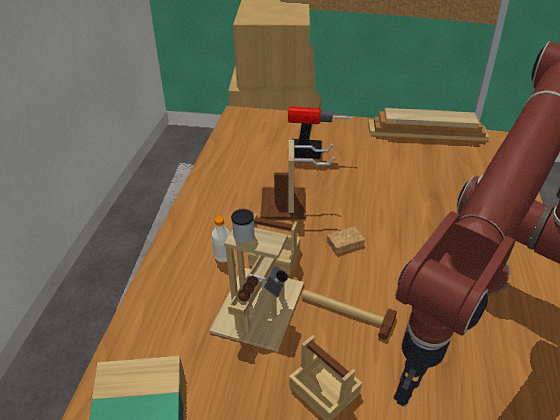

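View pics/wrist0.png

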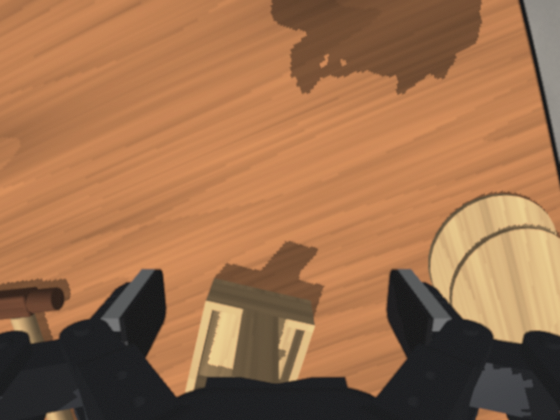

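```bash
python3 - <<'E'
import cv2
a=cv2.imread("pics/scene0.png")[150:370,200:400]; cv2.imwrite("pics/sc1.png",cv2.resize(a,None,fx=2.7,fy=2.7,interpolation=cv2.INTER_CUBIC))
a=cv2.imread("pics/side0.png")[130:350,200:400]; cv2.imwrite("pics/sd1.png",cv2.resize(a,None,fx=2.7,fy=2.7,interpolation=cv2.INTER_CUBIC))
E
```

```text
(no output)
```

View pics/sc1.png

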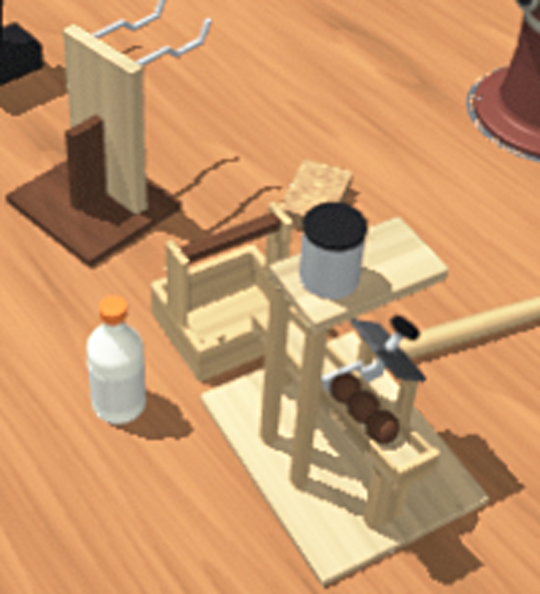

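View pics/sd1.png

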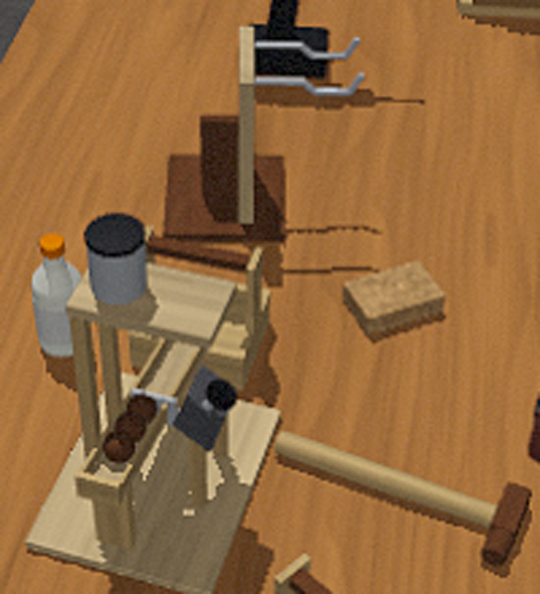

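```bash
cat > fit.py <<'E'
from h import *
from scipy.optimize import least_squares
import pickle
np.set_printoptions(precision=4,suppress=True)
ims={}
for n in ["scene","side"]:
    im=ctrl.get_image(n); ims[n]=im
pickle.dump(ims,open("ims.pkl","wb"))
S=lambda u,v:("scene",np.array([u/2.7+200,v/2.7+150])-.3)
D=lambda u,v:("side",np.array([u/2.7+200,v/2.7+130])-.3)
rs=lambda a,b:tri([ray(ims[c],uv) for c,uv in (a,b)])
for nm,a,b in [("head",S(405,327),D(222,392)),("shelfA",S(446,268),D(215,338)),("shelfB",S(400,222),D(236,288)),
 ("b_up",S(383,427),D(119,446)),("b_low",S(346,386),D(141,407)),("b_mid",S(364,405),D(131,421)),
 ("net head",("scene",np.array([349.9,266.7])),("side",np.array([284.2,274.1]))),
 ("net edge",("scene",np.array([353.3,244.3])),("side",np.array([284.2,249.3]))),
 ("net lip",("scene",np.array([298.3,269.8])),("side",np.array([271.4,256.5]))),
 ("net tote",("scene",np.array([280.6,271.4])),("side",np.array([274.6,257]))),
 ("net bar",("scene",np.array([283.7,239])),("side",np.array([273.6,219.8]))),
 ("net seat",("scene",np.array([259.6,164.1])),("side",np.array([320.7,155.2]))),
 ("tip1",S(162,5),D(356,41)),("tip2",S(208,23),D(361,76)),
 ("bar end far",S(188,255),D(148,236)),("bar end near",S(272,222),D(250,260)),
 ("board top L",S(66,28),D(243,28)),("board top R",S(136,70),D(243,80)),
 ]:
    x,e=rs(a,b); print(nm,x,np.array(e)*1000)
E
python3 fit.py
```

```text
head [0.5407 0.2519 0.1405] [2.8114 2.8114]
shelfA [0.5406 0.2843 0.2464] [2.3545 2.3545]
shelfB [0.533  0.2175 0.2457] [2.1278 2.1278]
b_up [0.6262 0.3181 0.1227] [2.4638 2.4638]
b_low [0.6182 0.2598 0.1146] [1.8117 1.8117]
b_mid [0.6223 0.2878 0.122 ] [3.9993 3.9993]
net head [0.5346 0.2467 0.1431] [0.2153 0.2153]
net edge [0.5359 0.2437 0.226 ] [2.2497 2.2497]
net lip [0.5964 0.1147 0.0572] [4.3951 4.3951]
net tote [ 0.6013  0.0399 -0.0187] [2.3016 2.3016]
net bar [0.6025 0.0487 0.1347] [8.5119 8.5119]
net seat [ 0.4981 -0.2253  0.1905] [5.8223 5.8223]
tip1 [ 0.4681 -0.2691  0.2049] [6.0478 6.0478]
tip2 [ 0.4546 -0.1906  0.2122] [2.7807 2.7807]
bar end far [0.6557 0.0557 0.1466] [5.7791 5.7791]
bar end near [0.5456 0.0537 0.1292] [4.1313 4.1313]
board top L [ 0.6039 -0.2642  0.2182] [0.5452 0.5452]
board top R [ 0.585  -0.1446  0.2232] [2.3153 2.3153]
```

Call:
carry_out:
  series:
    - [0.3,-0.8,0.9,0,0,0.13,0]
    - [0.3,-0.9,0.9,0,0,0.13,0]
    - [0.3,-0.9,0.9,0,0,0.13,0]
    - [0.3,-0.95,0.9,0,0,0.13,0]
    - [0.35,-0.95,0.9,0,0,0.13,0]
    - [0.4,-0.95,0.9,0,0,0.13,0]
    - [0.4,-0.95,0.9,0,0,0.13,0]
    - [0.4,-0.95,0.5,0,0,0.13,0]
    - [0.4,-0.95,0,0,0,0.13,0]
    - [0.4,-0.95,0,0,0,0.13,0]

```text
t: 3.2
tool_pos: [0.3284, 0.3453, 0.4023]
tool_rot: [0.41, 3.113, 0.002]
contact_force: [-0.6, 0.3, -0.1]
opening: 0.0002
```

Call:
carry_out:
  series:
    - [0.4,-0.95,0,0,0,0.13,0]
    - [0.4,-0.95,0,0,0,0.13,0]
    - [0.4,-0.95,0,0,0,0.13,0]
    - [0.4,-0.95,0,0,0,0.13,0]
    - [0.4,-0.95,0,0,0,0.13,0]
    - [0.4,-0.95,0,0,0,0.13,0]
    - [0.4,-0.95,0,0,0,0.13,0]
    - [0.4,-0.95,0,0,0,0.13,0]
    - [0.2,-0.95,0,0,0,0.13,0]
    - [0.2,-0.95,0,0,0,0.13,0]
    - [0,0,0,0,0,0,0]
    - [0,0,0,0,0,0,0]

```text
t: 4.4
tool_pos: [0.4179, 0.1086, 0.4014]
tool_rot: [0.21, 3.134, 0.001]
contact_force: [-0.5, 0.4, 1.0]
opening: -0.0001
```

```bash
python3 - <<'E'
from h import *
import pickle
np.set_printoptions(precision=4,suppress=True)
o=ctrl.get_obs(); im=ctrl.get_image("wrist"); pickle.dump((o,im),open("w1.pkl","wb"))
print(o); cv2.imwrite("pics/w1.png",cv2.resize(im["frame"],(800,600),interpolation=cv2.INTER_CUBIC))
E
```

```text
{'t': 4.4, 'q': array([ 0.0812, -0.4593,  1.7761,  0.0005,  1.8247, -1.3555]), 'dq': array([ 0.0246,  0.0009, -0.003 ,  0.0006, -0.0002, -0.0017]), 'effort': array([ -0.7226, -18.4686, -38.004 ,  -0.0455,  -0.0073,  -0.0172]), 'tool_pos': array([0.4179, 0.1086, 0.4014]), 'tool_rot': array([0.2103, 3.1345, 0.0008]), 'contact_force': array([-0.5312,  0.3829,  1.0167]), 'wrist_torque': array([ 0.0543,  0.0108, -0.0118]), 'opening': -0.00011538640370273869}
```

View pics/w1.png

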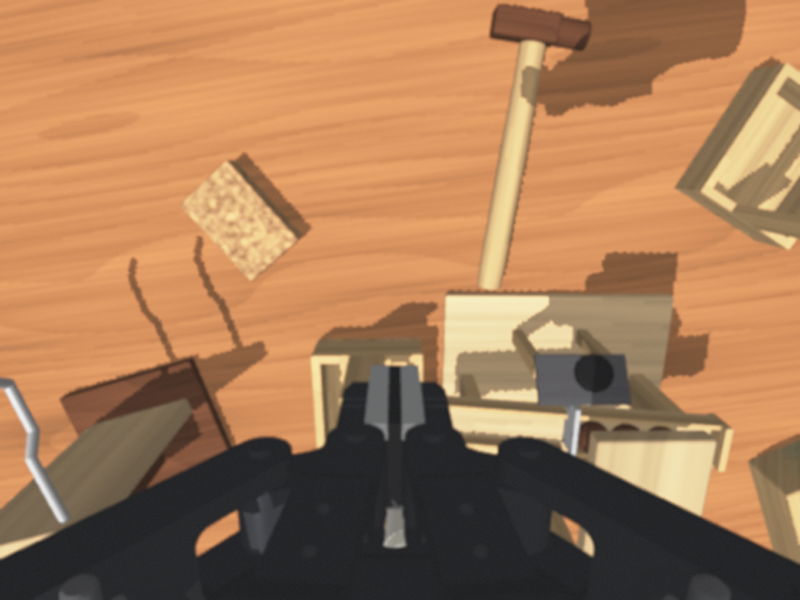

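```bash
cat > fit2.py <<'E'
from h import *
import pickle
from scipy.optimize import least_squares
np.set_printoptions(precision=4,suppress=True)
ims=pickle.load(open("ims.pkl","rb")); o1,w1=pickle.load(open("w1.pkl","rb"))
S=lambda u,v:("scene",np.array([u/2.7+200,v/2.7+150])-.3)
D=lambda u,v:("side",np.array([u/2.7+200,v/2.7+130])-.3)
W=lambda u,v:("w",np.array([u,v])*.7-.15)
def P(c,X): return proj(w1,X,o1) if c=="w" else proj(ims[c],X)
def T(p,X): 
    c,s=np.cos(p[2]),np.sin(p[2]); return np.array([p[0]+c*X[0]-s*X[1],p[1]+s*X[0]+c*X[1],X[2]])
def run(name,feats,p0):
    def f(p): return np.concatenate([(P(c,T(p,g(p)))-uv)*(2 if c=="w" else 1) for g,(c,uv) in feats])
    r=least_squares(f,p0,loss="soft_l1"); res=f(r.x).reshape(-1,2)
    print(name,r.x); 
    for (g,(c,uv)),e in zip(feats,res): print("  ",c,uv,e)
    return r.x
h=lambda p:(-.078,0,.145)
sh=lambda i,y,z:(lambda p:(p[3]+i*.137,y,z))
bb=lambda i,y:(lambda p:(p[4]+i*.19,p[5]+y,.012))
g0=(lambda p:(0,0,0))
F=[(h,S(405,327)),(h,D(222,392)),(h,W(594,374)),
 (sh(0,.038,.255),S(446,268)),(sh(0,-.038,.255),S(400,222)),(sh(1,.038,.255),S(316,318)),(sh(1,-.038,.255),S(258,268)),
 (sh(0,.038,.255),D(215,338)),(sh(0,-.038,.255),D(236,289)),(sh(0,.038,.255),W(716,432)),(sh(0,-.038,.255),W(590,430)),
 (bb(0,.12),S(487,498)),(bb(1,.12),S(325,582)),(bb(1,-.12),S(203,399)),(bb(0,-.12),D(280,405)),(bb(0,.12),D(212,592)),(bb(1,.12),D(28,546)),
 (bb(0,-.12),W(446,295)),(bb(0,.12),W(671,297))]
pf=run("feeder",F,[.61,.245,-.12,-.078,-.1,0])
hz=.135
be=lambda i:(lambda p:(i*.057,0,.135))
# tote top wall corners, z .05
tc=lambda i,j:(lambda p:(i*.065,j*.055,.05))
TT=[(tc(-1,-1),W(313,357)),(tc(-1,1),W(424,356)),(tc(1,-1),S(150,290)),(tc(1,1),S(204,360)),
 (lambda p:(.057,0,.142),S(188,252)),(lambda p:(-.057,0,.142),S(272,219)),]
pt=run("tote",TT,[.60,.045,0])
tip=lambda j:(lambda p:(-.122,j*.038,.220))
R=[(tip(-1),S(162,4)),(tip(1),S(208,22)),(tip(-1),D(357,41)),(tip(1),D(361,76)),
 (lambda p:(0,.06,.224),D(254,83)),(lambda p:(0,-.06,.224),D(254,28)),(lambda p:(0,.06,.224),S(143,70)),(lambda p:(0,-.06,.224),S(76,26)),
 (lambda p:(0,.06,.224),W(188,402)),(tip(1),W(3,381)),
 (lambda p:(-.04,.08,.014),W(192,358))][:-1]
pr=run("rack",R,[.59,-.2,.15])
pickle.dump((pf,pt,pr),open("pose.pkl","wb"))
E
python3 fit2.py
```

```text
feeder [ 0.621   0.2414 -0.1385 -0.0864 -0.1079  0.0121]
   scene [349.7    270.8111] [-0.826  -1.6768]
   side [281.9222 274.8852] [-1.6153 -0.237 ]
   w [415.65 261.65] [-2.9324 -0.4071]
   scene [364.8852 248.9593] [ 2.322  -1.9072]
   scene [347.8481 231.9222] [ 0.6311 -4.4826]
   scene [316.737  267.4778] [ 0.7718 -0.2818]
   scene [295.2556 248.9593] [ 4.9601 -3.4824]
   side [279.3296 254.8852] [-0.9232  0.361 ]
   side [287.1074 236.737 ] [ 0.9661 -2.6779]
   w [501.05 302.25] [-0.0234 -0.1394]
   w [412.85 300.85] [7.0207 3.9814]
   scene [380.0704 334.1444] [ 0.541  -1.1304]
   scene [320.0704 365.2556] [-1.2968 -0.9419]
   scene [274.8852 297.4778] [-1.6104 -2.4747]
   side [303.4037 279.7   ] [-1.2525  1.8591]
   side [278.2185 348.9593] [-2.4247  0.4611]
   side [210.0704 331.9222] [-2.9375 -1.5507]
   w [312.05 206.35] [-0.7904  0.1136]
   w [469.55 207.75] [ 5.1315 -1.0574]
tote [ 0.6055  0.058  -0.1091]
   w [218.95 249.75] [0.1623 0.7952]
   w [296.65 249.05] [ 0.383  -1.2739]
   scene [255.2556 257.1074] [-0.4162 -2.0662]
   scene [275.2556 283.0333] [-2.1888 -2.6742]
   scene [269.3296 243.0333] [-3.217   0.3591]
   scene [300.4407 230.8111] [ 1.3063 -1.079 ]
rack [ 0.5454 -0.0699  1.1496]
   scene [259.7    151.1815] [-4.0415 10.6768]
   scene [276.737  157.8481] [2.8916 1.6233]
   side [331.9222 144.8852] [-22.4545   8.3553]
   side [333.4037 157.8481] [-2.813   3.1072]
   side [293.7741 160.4407] [22.5695 21.8401]
   side [293.7741 140.0704] [-11.958   28.7113]
   scene [252.663  175.6259] [42.9746  4.682 ]
   scene [227.8481 159.3296] [27.1105 25.3964]
   w [131.45 281.25] [-10.138   1.407]
   w [  1.95 266.55] [ 0.0999 -1.2018]
```

```bash
python3 - <<'E'
s=open("fit2.py").read()
s=s.replace("(lambda p:(0,.06,.224),W(188,402)),(tip(1),W(3,381)),","(lambda p:(0,.06,.014),W(190,402)),").replace("))][:-1]","))]").replace("(-.04,.08,.014)","(-.04,p[3],.014)").replace("[.59,-.2,.15]","[.59,-.2,.15,.075]")
open("fit2.py","w").write(s)
E
python3 fit2.py | sed -n '/rack/,$p'
```

```text
rack [ 0.5851 -0.1988  0.1623  0.0799]
   scene [259.7    151.1815] [ 1.1305 -3.3706]
   scene [276.737  157.8481] [ 0.6089 -0.8031]
   side [331.9222 144.8852] [-1.7676 -0.0216]
   side [333.4037 157.8481] [-1.6247  0.3941]
   side [293.7741 160.4407] [-1.4237  0.6217]
   side [293.7741 140.0704] [-1.643  -0.1106]
   scene [252.663  175.6259] [ 0.8636 -1.2428]
   scene [227.8481 159.3296] [-0.3419 -1.0127]
   w [132.85 281.25] [-0.3644 -7.9424]
   w [134.25 250.45] [0.2159 1.0317]
```

Call:
carry_out:
  series:
    - [0.2,0.76,-0.5,-0.134,-0.99,0,0]
    - [0.2,0.76,-0.6,-0.134,-0.99,0,0]
    - [0.25,0.76,-0.76,-0.134,-0.99,0,0]
    - [0.25,0.76,-0.76,-0.134,-0.99,0,0]
    - [0.3,0.76,-0.76,-0.134,-0.99,0,0]
    - [0.3,0.76,-0.76,-0.134,-0.99,0,0]
    - [0.3,0.76,-0.9,-0.134,-0.99,0,0]
    - [0.3,0.76,-0.96,0,0,0,0]
    - [0,0,0,0,0,0,0]
    - [0,0,0,0,0,0,0]

```text
t: 5.45
tool_pos: [0.47, 0.2614, 0.2514]
tool_rot: [0.16, 2.439, -0.061]
contact_force: [0.5, -0.5, 1.6]
opening: 0.0
```

```bash
cat > shot.py <<'E'
from h import *
import pickle,sys
np.set_printoptions(precision=4,suppress=True)
n=sys.argv[1]; cn=sys.argv[2] if len(sys.argv)>2 else "wrist"
o=ctrl.get_obs(); im=ctrl.get_image(cn); pickle.dump((o,im),open(n+".pkl","wb"))
print(o["t"],o["q"],o["tool_pos"],Rn.from_rotvec(o["tool_rot"]).as_matrix()[:,2],o["contact_force"])
cv2.imwrite(f"pics/{n}.png",cv2.resize(im["frame"],(800,600),interpolation=cv2.INTER_CUBIC))
for k in sys.argv[3:]: print(k,[(m[0].round(1).tolist(),round(m[1],2)) for m in marks(im,k)][:3])
E
python3 shot.py w2 wrist plunger_head shelf_edge
```

```text
5.45 [ 0.5914 -0.4813  2.1428 -0.5353  0.9899 -0.663 ] [0.47   0.2614 0.2514] [ 0.6374 -0.0857 -0.7658] [ 0.5265 -0.4731  1.6087]
plunger_head [([281.9, 181.2], 0.77)]
shelf_edge []
```

View pics/w2.png

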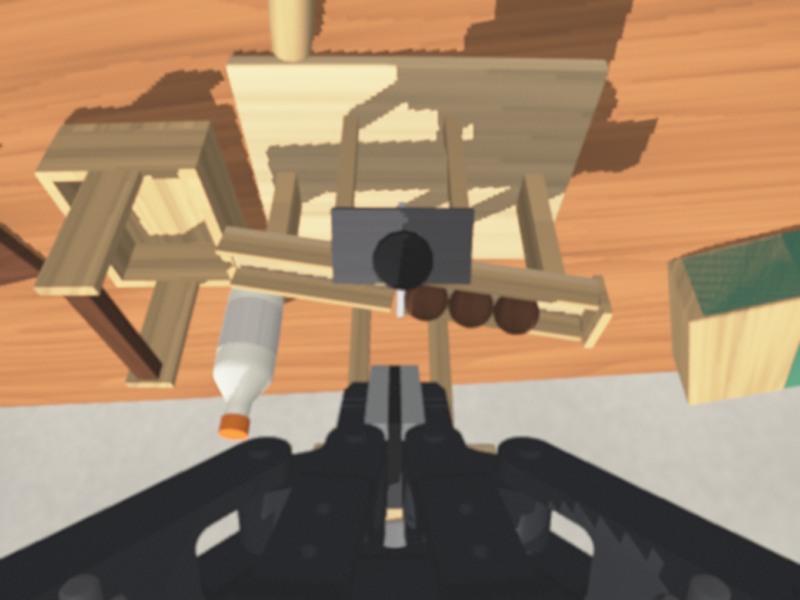

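```bash
python3 - <<'E'
from fit2 import *
o2,w2=pickle.load(open("w2.pkl","rb"))
r=[ray(w1,np.array([415.65,261.65]),o1),ray(w2,np.array([282,180.7]),o2)]
print(tri(r)); r+=[ray(ims["side"],np.array([282.5,274.7])),ray(ims["scene"],np.array([349.8,270]))]; print(tri(r))
print(atz(w2,np.array([282,180.7]),.145,o2),np.array(w2["hand_eye"]))
Rt=Rn.from_rotvec(o2["tool_rot"]).as_matrix();print(Rt)
# fit of tote & feeder edges in w2
for n,X in [("head",T(pf,(-.078,0,.145))),("bar",T(pt,(0,0,.135))),("barn",T(pt,(-.057,0,.135))),("bb0",T(pf,(pf[4],pf[5]-.12,.012))),("bb1",T(pf,(pf[4],pf[5]+.12,.012)))]: print(n,X,proj(w2,X,o2)/.7)
E
```

```text
feeder [ 0.621   0.2414 -0.1385 -0.0864 -0.1079  0.0121]
   scene [349.7    270.8111] [-0.826  -1.6768]
   side [281.9222 274.8852] [-1.6153 -0.237 ]
   w [415.65 261.65] [-2.9324 -0.4071]
   scene [364.8852 248.9593] [ 2.322  -1.9072]
   scene [347.8481 231.9222] [ 0.6311 -4.4826]
   scene [316.737  267.4778] [ 0.7718 -0.2818]
   scene [295.2556 248.9593] [ 4.9601 -3.4824]
   side [279.3296 254.8852] [-0.9232  0.361 ]
   side [287.1074 236.737 ] [ 0.9661 -2.6779]
   w [501.05 302.25] [-0.0234 -0.1394]
   w [412.85 300.85] [7.0207 3.9814]
   scene [380.0704 334.1444] [ 0.541  -1.1304]
   scene [320.0704 365.2556] [-1.2968 -0.9419]
   scene [274.8852 297.4778] [-1.6104 -2.4747]
   side [303.4037 279.7   ] [-1.2525  1.8591]
   side [278.2185 348.9593] [-2.4247  0.4611]
   side [210.0704 331.9222] [-2.9375 -1.5507]
   w [312.05 206.35] [-0.7904  0.1136]
   w [469.55 207.75] [ 5.1315 -1.0574]
tote [ 0.6055  0.058  -0.1091]
   w [218.95 249.75] [0.1623 0.7952]
   w [296.65 249.05] [ 0.383  -1.2739]
   scene [255.2556 257.1074] [-0.4162 -2.0662]
   scene [275.2556 283.0333] [-2.1888 -2.674
[... 646 characters left out ...]
48841), np.float64(0.0003957982913348772)])
(array([0.5414, 0.254 , 0.1449]), [np.float64(0.0026178387459895947), np.float64(0.0014628434654448963), np.float64(0.003913207828436953), np.float64(0.002124006794911565)])
[0.5403 0.2554 0.145 ] [[ 0.0011 -0.9633 -0.2686  0.0671]
 [ 1.      0.0013 -0.0006 -0.0009]
 [ 0.0009 -0.2686  0.9633 -0.1427]
 [ 0.      0.      0.      1.    ]]
[[-0.7593  0.1309  0.6374]
 [ 0.099   0.9914 -0.0857]
 [-0.6431 -0.0019 -0.7658]]
head [0.5438 0.2522 0.145 ] [397.5068 262.8533]
bar [0.6055 0.058  0.135 ] [121.6316 331.375 ]
barn [0.5489 0.0642 0.135 ] [ 79.2047 280.824 ]
bb0 [0.4993 0.1494 0.012 ] [223.7859  63.4913]
bb1 [0.5324 0.3871 0.012 ] [609.8461  67.5567]
```

Call:
carry_out:
  series:
    - [0.485,-0.04,-0.73,0,0,0,0]
    - [0.485,-0.04,-0.73,0,0,0,0]
    - [0.485,-0.04,-0.73,0,0,0,0]
    - [0.485,-0.04,-0.73,0,0,0,0]
    - [0.485,-0.04,-0.73,0,0,0,0]
    - [0,0,0,0,0,0,0]
    - [0,0,0,0,0,0,0]

```text
t: 6.3
tool_pos: [0.5318, 0.2552, 0.1616]
tool_rot: [0.164, 2.436, -0.06]
contact_force: [-0.5, 0.6, 0.4]
opening: -0.0003
```

```bash
python3 shot.py w3 wrist; python3 shot.py s3 side
```

```text
6.3 [ 0.5038 -0.257   2.1341 -0.591   0.7611 -0.6027] [0.5318 0.2552 0.1616] [ 0.6389 -0.0867 -0.7644] [-0.4964  0.5568  0.424 ]
6.35 [ 0.5043 -0.2578  2.1339 -0.5911  0.761  -0.6026] [0.5319 0.2556 0.1622] [ 0.6397 -0.0859 -0.7638] [-0.4086  0.0967 -0.1118]
```

View pics/w3.png

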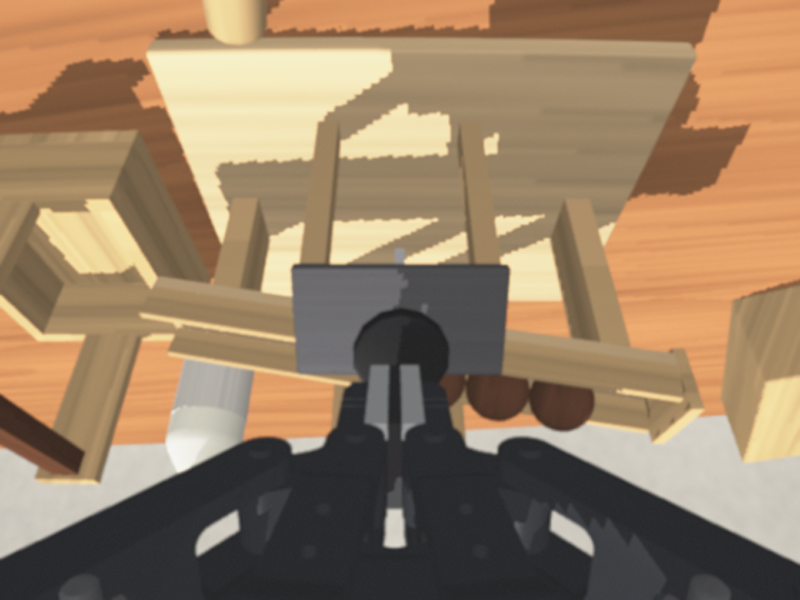

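View pics/s3.png

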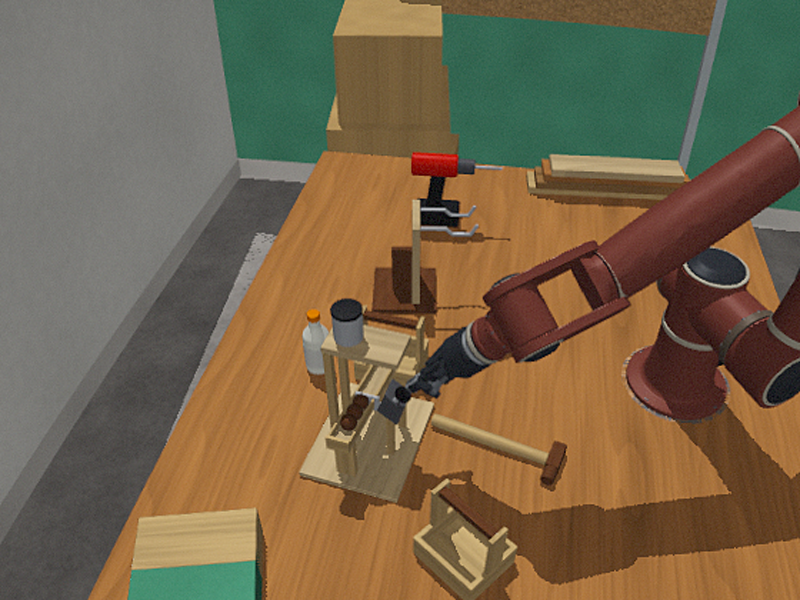

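```bash
python3 - <<'E'
from h import *
import pickle
np.set_printoptions(precision=4,suppress=True)
o,im=pickle.load(open("w3.pkl","rb"));o2,w2=pickle.load(open("w2.pkl","rb"))
a=np.array([-.568,.079,.819])
print(proj(im,o["tool_pos"],o)/.7)
for s in (.015,.02,.025): print(s,proj(im,o["tool_pos"]-s*a,o)/.7)
print(tri([ray(im,np.array([401,356])*.7,o),ray(w2,np.array([282,180.7]),o2)]))
# head rim at candidate
for H in ([.542,.2545,.1435],[.5461,.255,.1406]):
  u=np.cross(a,[0,0,1]);u/=np.linalg.norm(u);v=np.cross(a,u)
  for ii,oo in ((im,o),(w2,o2)): print([ (proj(ii,np.array(H)+.016*(np.cos(t)*u+np.sin(t)*v),oo)/.7).round(0).tolist() for t in (0,1.57,3.14,4.71)],proj(ii,H,oo)/.7)
E
```

```text
[397.2029 390.9943]
0.015 [396.9044 366.7944]
0.02 [396.8154 359.5855]
0.025 [396.731  352.7507]
(array([0.5381, 0.2556, 0.1467]), [np.float64(2.4370029261769515e-06), np.float64(2.4370029261901296e-06)])
[[448.0, 353.0], [399.0, 307.0], [350.0, 353.0], [399.0, 396.0]] [398.9885 353.039 ]
[[433.0, 258.0], [402.0, 228.0], [370.0, 258.0], [401.0, 287.0]] [401.53   258.1003]
[[450.0, 351.0], [402.0, 307.0], [354.0, 351.0], [401.0, 393.0]] [401.9919 351.1579]
[[434.0, 259.0], [404.0, 229.0], [373.0, 258.0], [403.0, 287.0]] [403.383  258.5948]
```

Call:
carry_out:
  series:
    - [0.182,-0.02,-0.262,0,0,0,0]
    - [0.182,-0.02,-0.262,0,0,0,0]
    - [0.182,-0.02,-0.262,0,0,0,0]
    - [0.182,-0.02,-0.262,0,0,0,0]
    - [0.182,-0.02,-0.262,0,0,0,0]
    - [0,0,0,0,0,0,0]

```text
t: 7.0
tool_pos: [0.5548, 0.2531, 0.1273]
tool_rot: [0.162, 2.437, -0.061]
contact_force: [-4.1, -1.2, 5.1]
opening: -0.0001
```

Call:
carry_out:
  series:
    - [0.182,-0.025,-0.262,0,0,0,0]
    - [0.046,-0.006,-0.066,0,0,0,0]
    - [0,0,0,0,0,0,0]

```text
t: 7.3
tool_pos: [0.5589, 0.2527, 0.1217]
tool_rot: [0.165, 2.438, -0.063]
contact_force: [-33.6, -3.3, 30.3]
opening: 0.0001
```

Call:
carry_out:
  series:
    - [0.034,-0.005,-0.05,0,0,0,0]
    - [0,0,0,0,0,0,0]

```text
t: 7.5
tool_pos: [0.559, 0.2527, 0.1216]
tool_rot: [0.166, 2.438, -0.064]
contact_force: [-51.2, -4.8, 42.8]
opening: -0.0002
```

Call:
carry_out:
  series:
    - [-0.068,0.009,0.098,0,0,0,0]
    - [0,0,0,0,0,0,0]
    - [0,0,0,0,0,0,0]

```text
t: 7.8
tool_pos: [0.5587, 0.2527, 0.1219]
tool_rot: [0.163, 2.437, -0.061]
contact_force: [-17.0, -1.6, 17.9]
opening: -0.0003
```

```bash
python3 shot.py w4 wrist
```

```text
7.8 [ 0.4713 -0.1426  2.111  -0.6336  0.6696 -0.5621] [0.5587 0.2527 0.1219] [ 0.6383 -0.0871 -0.7648] [-17.024   -1.5825  17.8753]
```

View pics/w4.png

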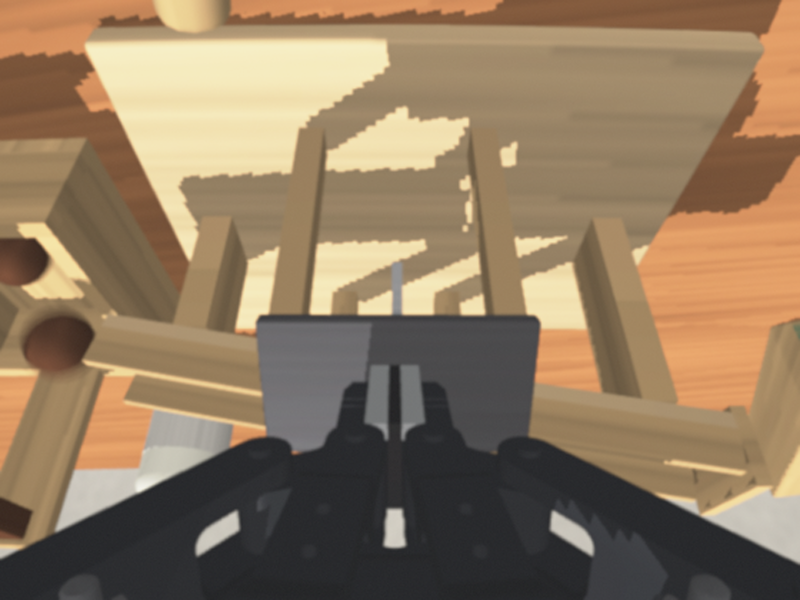

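Call:
carry_out:
  series:
    - [0,0,0,0,0,0,0]
    - [0,0,0,0,0,0,0]
    - [0,0,0,0,0,0,0]
    - [0,0,0,0,0,0,0]
    - [0,0,0,0,0,0,0]
    - [0,0,0,0,0,0,0]
    - [0,0,0,0,0,0,0]
    - [0,0,0,0,0,0,0]
    - [0,0,0,0,0,0,0]
    - [0,0,0,0,0,0,0]

```text
t: 8.85
tool_pos: [0.5587, 0.2527, 0.1219]
tool_rot: [0.163, 2.437, -0.061]
contact_force: [-18.7, -2.3, 17.6]
opening: 0.0
```

```bash
python3 shot.py w5 wrist;python3 shot.py c5 scene; python3 shot.py s5 side; python3 - <<'E'
import cv2,numpy as np
a=cv2.imread("pics/c5.png")[200:520,320:560];b=cv2.imread("pics/s5.png")[270:510,290:490]
cv2.imwrite("pics/cs5.png",np.hstack([cv2.resize(a,(400,533)),cv2.resize(b,(400,533))]))
E
```

```text
8.85 [ 0.4713 -0.1425  2.1109 -0.6335  0.6698 -0.5621] [0.5587 0.2527 0.1219] [ 0.6383 -0.0872 -0.7649] [-18.7085  -2.2653  17.6065]
8.9 [ 0.4713 -0.1424  2.1109 -0.6335  0.6698 -0.5621] [0.5587 0.2528 0.1219] [ 0.6382 -0.0872 -0.7649] [-17.7861  -2.5624  16.5533]
8.95 [ 0.4713 -0.1425  2.1109 -0.6335  0.6698 -0.5621] [0.5587 0.2527 0.1219] [ 0.6382 -0.0872 -0.7649] [-18.428   -1.7694  17.3739]
```

View pics/cs5.png

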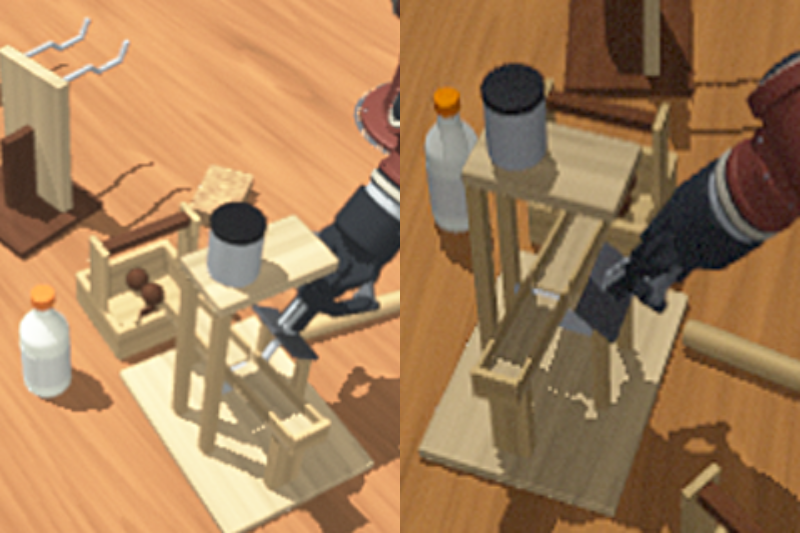

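View pics/w5.png

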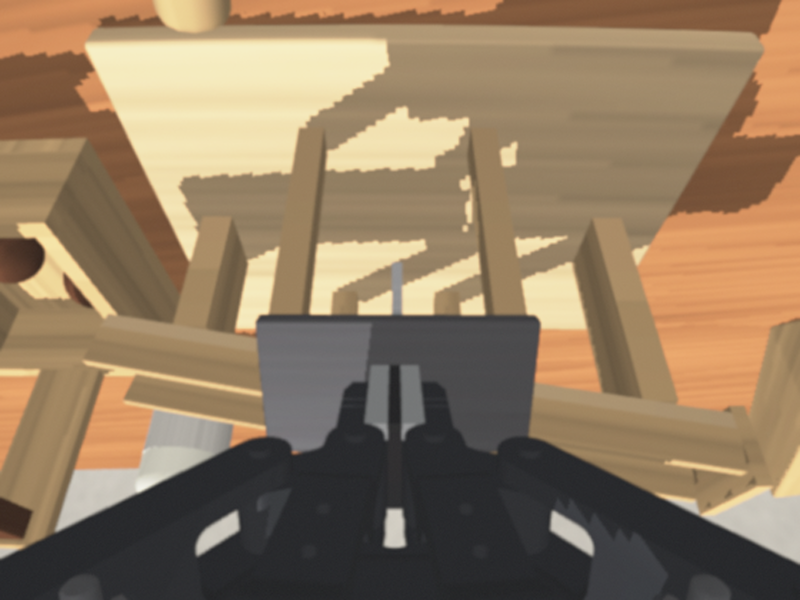

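Call:
carry_out:
  series:
    - [-0.57,0.08,0.82,0,0,0,0]
    - [-0.57,0.08,0.82,0,0,0,0]
    - [-0.57,0.08,0.82,0,0,0,0]
    - [-0.57,0.08,0.82,0,0,0,0]
    - [-0.57,0.08,0.82,0,0,0,0]
    - [-0.57,0.08,0.82,0,0,0,0]
    - [0,0,0,0,0,0,0]

```text
t: 9.7
tool_pos: [0.4737, 0.2657, 0.2466]
tool_rot: [0.162, 2.433, -0.056]
contact_force: [-0.8, 0.7, 0.2]
opening: -0.0
```

Call:
carry_out:
  series:
    - [0,-0.9,0.9,0,0,0,1]
    - [0,-0.9,0.9,0,0,0,1]
    - [0,-0.9,0.9,0.134,0.99,0,1]
    - [0,-0.9,0.9,0.134,0.99,0,1]
    - [0.3,-0.9,0.6,0.134,0.99,0,1]
    - [0.4,-0.9,0,0.134,0.99,0,1]
    - [0.4,-0.9,0,0.134,0.99,0,1]
    - [0.4,-0.9,0,0.134,0.99,0,1]
    - [0.3,-0.9,0,0.134,0.99,0,1]
    - [0,0,0,0,0,0,1]
    - [0,0,0,0,0,0,1]

```text
t: 10.8
tool_pos: [0.5188, 0.0611, 0.3458]
tool_rot: [-0.212, -3.131, 0.0]
contact_force: [-0.2, 0.7, -0.4]
opening: 0.0856
```

```bash
python3 shot.py w6 wrist tote_bar
```

```text
10.8 [-0.0253 -0.2337  1.6935  0.0001  1.6851 -1.461 ] [0.5188 0.0611 0.3458] [-0.0033  0.0001 -1.    ] [-0.1672  0.7383 -0.4402]
tote_bar [([282.4, 265.3], 0.89)]
```

View pics/w6.png

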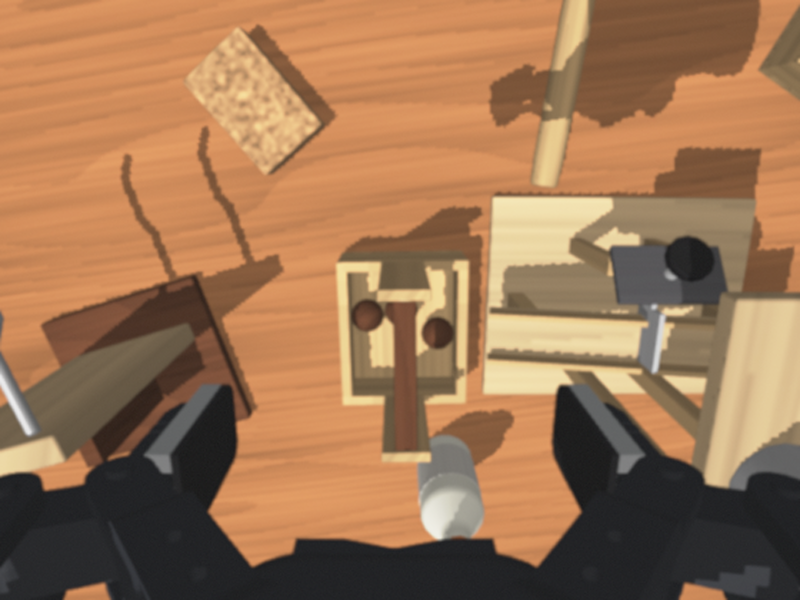

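```bash
python3 shot.py c6 scene ball0_center; python3 shot.py w6b wrist ball0_center; python3 - <<'E'
import cv2,numpy as np,pickle
a=pickle.load(open("c6.pkl","rb"))[1]["frame"][215:320,235:365];b=pickle.load(open("w6.pkl","rb"))[1]["frame"][165:335,225:345]
c=pickle.load(open("w5.pkl","rb"))[1]["frame"][80:400,0:200]
cv2.imwrite("pics/z6.png",np.hstack([cv2.resize(x,(int(500*x.shape[1]/x.shape[0]*.55/.55),500),interpolation=cv2.INTER_CUBIC) for x in (a[:,:85],b)]))
cv2.imwrite("pics/z5.png",cv2.resize(c,(375,600)))
E
```

```text
10.9 [-0.023  -0.2373  1.6942  0.0001  1.6856 -1.4612] [0.5179 0.0623 0.3472] [-0.0009  0.0001 -1.    ] [0.753  0.297  0.4703]
ball0_center [([278.9, 255.3], 0.42)]
11.0 [-0.0222 -0.239   1.6939  0.0001  1.686  -1.4614] [0.5177 0.0627 0.3482] [ 0.0007  0.     -1.    ] [-0.1931  0.1864 -0.3146]
ball0_center [([254.6, 219.2], 0.9), ([277.6, 222.0], 0.26), ([306.4, 232.7], 0.24)]
```

View pics/z6.png

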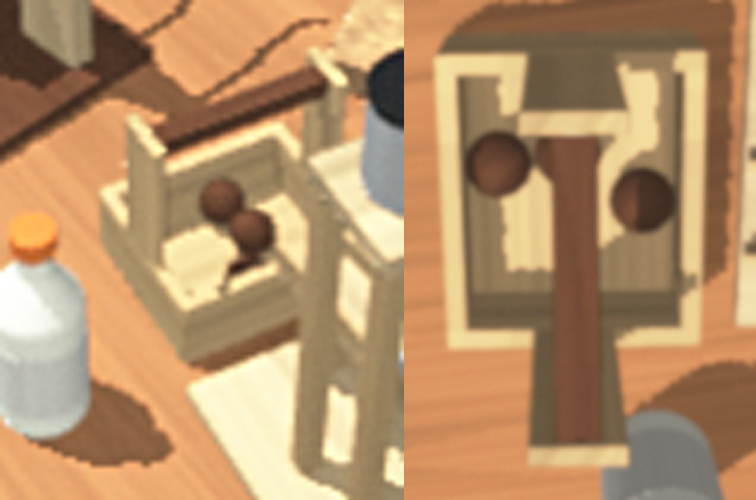

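View pics/c6.png

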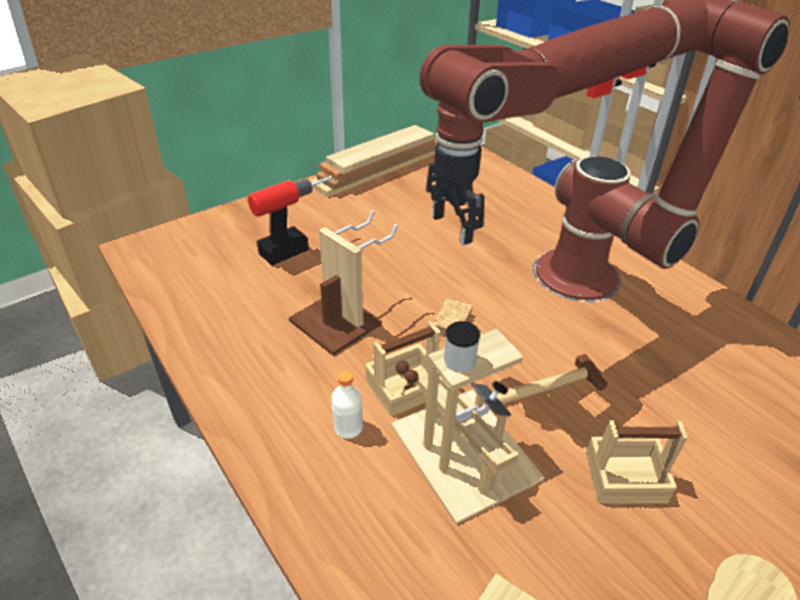

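```bash
python3 - <<'E'
from h import *
import pickle
from scipy.optimize import least_squares
np.set_printoptions(precision=4,suppress=True)
o,im=pickle.load(open("w6b.pkl","rb"))
o,im=pickle.load(open("w6.pkl","rb"))
for nm,px,z in [("c--",(337,263),.05),("c-+",(468,262),.05),("c+-",(344,404),.05),("c++",(466,403),.05),("barN",(404,302),.142),("barF",(406,450),.142)]:
    print(nm,atz(im,np.array(px)*.7-.15,z,o))
E
```

```text
c-- [0.5333 0.0093 0.05  ]
c-+ [0.5472 0.1178 0.05  ]
c+- [ 0.6617 -0.0055  0.05  ]
c++ [0.6754 0.1034 0.05  ]
barN [0.5488 0.0622 0.142 ]
barF [0.6604 0.0491 0.142 ]
```

Call:
carry_out:
  series:
    - [0.87,-0.07,-0.4,0,0,0.05,1]
    - [0.87,-0.07,-0.6,0,0,0.05,1]
    - [0.87,-0.07,-0.9,0,0,0.05,1]
    - [0.87,-0.06,-0.9,0,0,0.03,1]
    - [0,0,-0.9,0,0,0,1]
    - [0,0,-0.9,0,0,0,1]
    - [0,0,0,0,0,0,1]
    - [0,0,0,0,0,0,1]

```text
t: 11.9
tool_pos: [0.6049, 0.0557, 0.2337]
tool_rot: [0.179, 3.136, -0.0]
contact_force: [-0.3, 0.3, 0.4]
opening: 0.0859
```

```bash
python3 shot.py w7 wrist
```

```text
11.9 [-0.0306  0.0101  1.6524 -0.      1.479  -1.4874] [0.6049 0.0557 0.2337] [ 0.0001 -0.     -1.    ] [-0.2619  0.3134  0.3763]
```

View pics/w7.png

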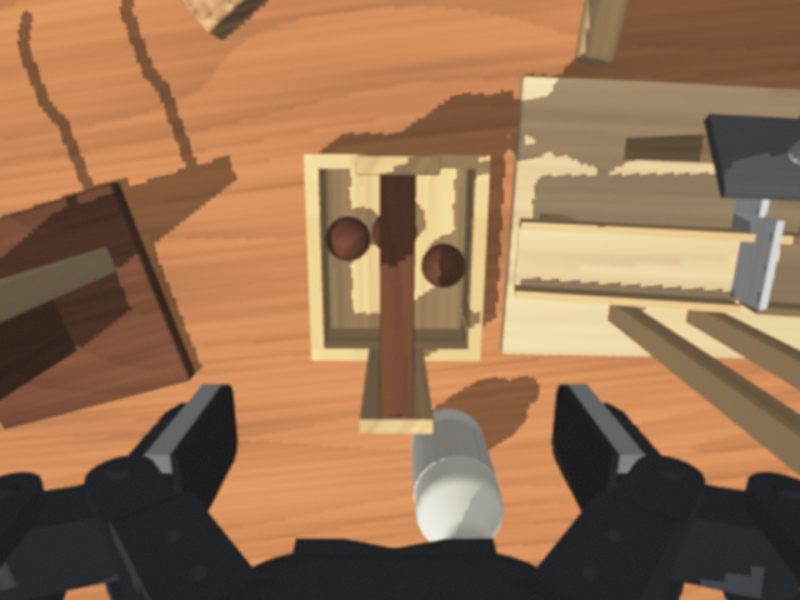

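```bash
python3 - <<'E'
from h import *
import pickle
np.set_printoptions(precision=4,suppress=True)
o,im=pickle.load(open("w7.pkl","rb"))
for px,z in [((398,175),.142),((397,417),.142),((305,155),.05),((491,155),.05),((312,360),.05),((479,359),.05)]: print(atz(im,np.array(px)*.7-.15,z,o))
for x in o["tool_pos"],: pass
# rack fits
pf,pt,pr=pickle.load(open("pose.pkl","rb")); print(pr)
E
```

```text
[0.5475 0.0627 0.142 ]
[0.6614 0.0494 0.142 ]
[0.5335 0.0093 0.05  ]
[0.5459 0.1187 0.05  ]
[ 0.6624 -0.0065  0.05  ]
[0.6741 0.1023 0.05  ]
[ 0.5851 -0.1988  0.1623  0.0799]
```

Call:
carry_out:
  series:
    - [0,0,-0.95,0,0,0,1]
    - [0,0,-0.95,0,0,0,1]
    - [0,0,-0.95,0,0,0,1]
    - [0,0,-0.95,0,0,0,1]
    - [0,0,-0.95,0,0,0,1]
    - [0,0,0,0,0,0,1]

```text
t: 12.55
tool_pos: [0.6037, 0.0554, 0.1127]
tool_rot: [-0.18, -3.133, 0.0]
contact_force: [-2.1, -0.9, -1.3]
opening: 0.0855
```

Call:
carry_out:
  series:
    - [0,0,0,0,0,0,0]
    - [0,0,0,0,0,0,0]
    - [0,0,0,0,0,0,0]
    - [0,0,0,0,0,0,0]
    - [0,0,0,0,0,0,0]
    - [0,0,0,0,0,0,0]
    - [0,0,0,0,0,0,0]
    - [0,0,0,0,0,0,0]
  grip_force: 60

```text
t: 13.35
tool_pos: [0.6058, 0.0558, 0.1156]
tool_rot: [0.18, 3.135, 0.002]
contact_force: [0.6, 3.9, 5.9]
opening: 0.015
```

Call:
carry_out:
  series:
    - [0,0,0.1,0,0,0,0]
    - [0,0,0.2,0,0,0,0]
    - [0,0,0.4,0,0,0,0]
    - [0,0,0.5,0,0,0,0]
    - [0,0,0.6,0,0,0,0]
    - [0,0,0.6,0,0,0,0]
    - [0,0,0.6,0,0,0,0]
    - [0,0,0.6,0,0,0,0]
    - [0,0,0.6,0,0,0,0]
    - [0,0,0.6,0,0,0,0]
    - [0,0,0.4,0,0,0,0]
    - [0,0,0.2,0,0,0,0]

```text
t: 14.55
tool_pos: [0.6058, 0.0552, 0.2514]
tool_rot: [0.18, 3.134, 0.0]
contact_force: [-0.1, 0.7, -6.0]
opening: 0.0152
```

Call:
carry_out:
  series:
    - [0,0,0.3,0,0,0,0]
    - [0,0,0.5,0,0,0,0]
    - [0,0,0.3,0,0,0,0]
    - [0,0,0,0,0,0,0]

```text
t: 14.95
tool_pos: [0.6061, 0.0552, 0.2792]
tool_rot: [0.18, 3.133, 0.0]
contact_force: [-0.5, 0.5, -5.2]
opening: 0.0148
```

```bash
python3 shot.py w8 wrist; python3 shot.py s8 side
```

```text
14.95 [-0.0314 -0.0121  1.5993 -0.      1.551  -1.4874] [0.6061 0.0552 0.2792] [ 0.0034 -0.0001 -1.    ] [-0.4817  0.488  -5.2381]
15.0 [-0.0314 -0.0116  1.6006  0.      1.5509 -1.4874] [0.6056 0.0552 0.2781] [ 0.0017 -0.     -1.    ] [-0.3137 -0.3576 -5.4792]
```

View pics/w8.png

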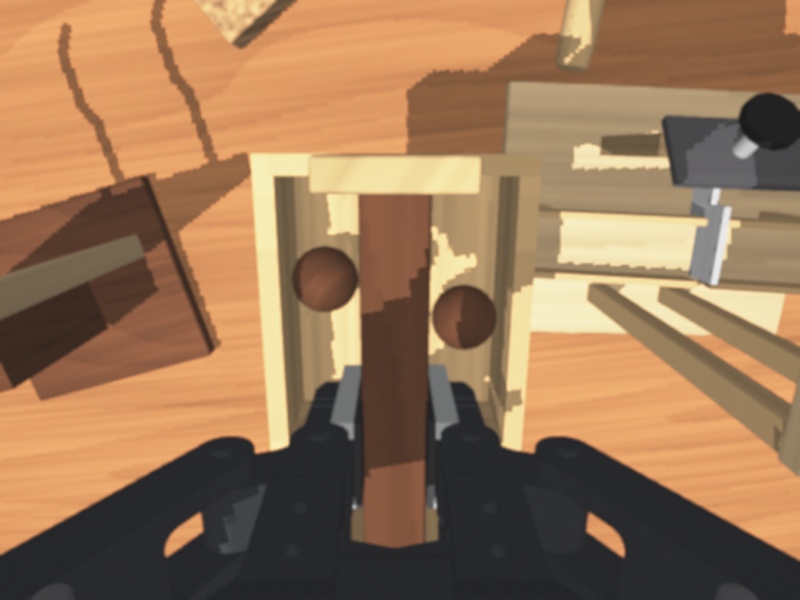

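View pics/s8.png

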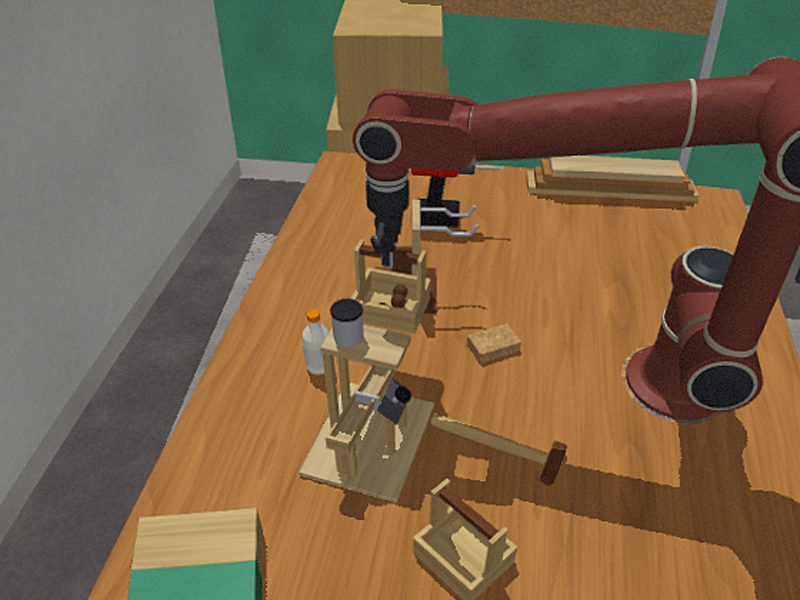

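Call:
carry_out:
  series:
    - [-0.3,0,0,0,0,-0.3,0]
    - [-0.6,0,0,0,0,-0.6,0]
    - [-0.8,0,0,0,0,-0.8,0]
    - [-0.8,0,0,0,0,-0.8,0]
    - [-0.8,0,0,0,0,-0.8,0]
    - [-0.8,0,0,0,0,-0.8,0]
    - [-0.8,0,0,0,0,-0.8,0]
    - [-0.8,0,0,0,0,-0.8,0]
    - [-0.8,0,0,0,0,-0.8,0]
    - [-0.8,0,0,0,0,-0.8,0]
    - [-0.8,0,0,0,0,-0.8,0]
    - [-0.7,-0.4,0,0,0,-0.8,0]

```text
t: 16.25
tool_pos: [0.3835, 0.0458, 0.2762]
tool_rot: [-1.516, -2.75, 0.0]
contact_force: [0.5, -1.8, -5.6]
opening: 0.015
```

Call:
carry_out:
  series:
    - [-0.2,-0.7,0,0,0,-0.8,0]
    - [0,-0.8,0,0,0,-0.8,0]
    - [0,-0.8,0,0,0,-0.8,0]
    - [0,-0.8,0,0,0,-0.8,0]
    - [0,-0.8,0,0,0,-0.6,0]
    - [0,-0.8,0,0,0,-0.04,0]
    - [0,-0.8,0,0,0,0,0]
    - [0,-0.7,0,0,0,0,0]
    - [0,-0.5,0,0,0,0,0]
    - [0,-0.3,0,0,0,0,0]
    - [0,0,0,0,0,0,0]

```text
t: 17.35
tool_pos: [0.3799, -0.1301, 0.2768]
tool_rot: [-2.012, -2.412, 0.0]
contact_force: [0.2, 1.2, -5.3]
opening: 0.0149
```

```bash
python3 shot.py w9 wrist; python3 - <<'E'
from h import *
import pickle
np.set_printoptions(precision=4,suppress=True)
o,im=pickle.load(open("w9.pkl","rb"));print(Rn.from_rotvec(o["tool_rot"]).as_matrix())
E
```

```text
17.35 [-0.5158 -0.5442  2.0348  0.0001  1.6516 -0.6964] [ 0.3799 -0.1301  0.2768] [-0.0005  0.0003 -1.    ] [ 0.1852  1.1605 -5.3499]
[[-0.1796  0.9837 -0.0005]
 [ 0.9837  0.1796  0.0003]
 [ 0.0004 -0.0004 -1.    ]]
```

View pics/w9.png

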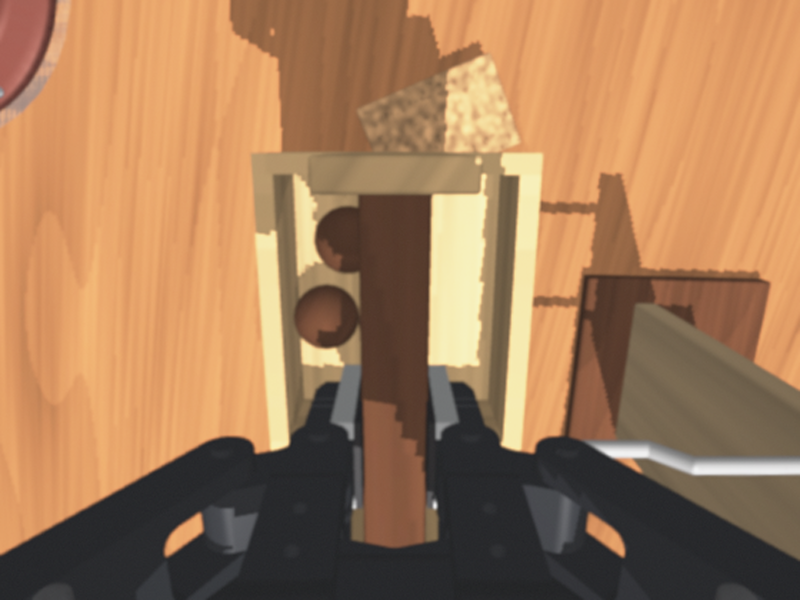

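Call:
carry_out:
  series:
    - [0,-0.5,0,0,0,0,0]
    - [-0.1,-0.8,0,0,0,0,0]
    - [-0.1,-0.8,0,0,0,0,0]
    - [0,-0.8,0,0,0,0,0]
    - [0,-0.7,0,0,0,0,0]
    - [0,-0.4,0,0,0,0,0]
    - [0,0,0,0,0,0,0]
    - [0,0,0,0,0,0,0]

```text
t: 18.2
tool_pos: [0.3752, -0.2294, 0.277]
tool_rot: [-2.01, -2.414, -0.001]
contact_force: [0.2, 0.5, -4.7]
opening: 0.0149
```

```bash
python3 shot.py w10 wrist; python3 shot.py s10 side
```

```text
18.2 [-0.7186 -0.4356  1.9613  0.0005  1.6166 -0.9008] [ 0.3752 -0.2294  0.277 ] [-0.0002  0.0008 -1.    ] [ 0.1939  0.4546 -4.6887]
18.25 [-0.7182 -0.436   1.9616  0.0004  1.6165 -0.9008] [ 0.3752 -0.2292  0.277 ] [-0.0001  0.0006 -1.    ] [ 0.1743  0.2885 -4.6616]
```

View pics/w10.png

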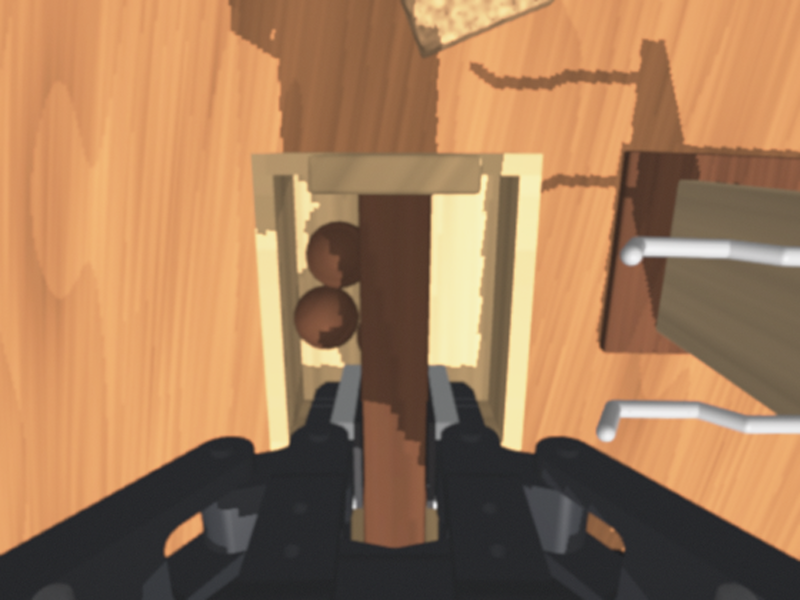

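View pics/s10.png

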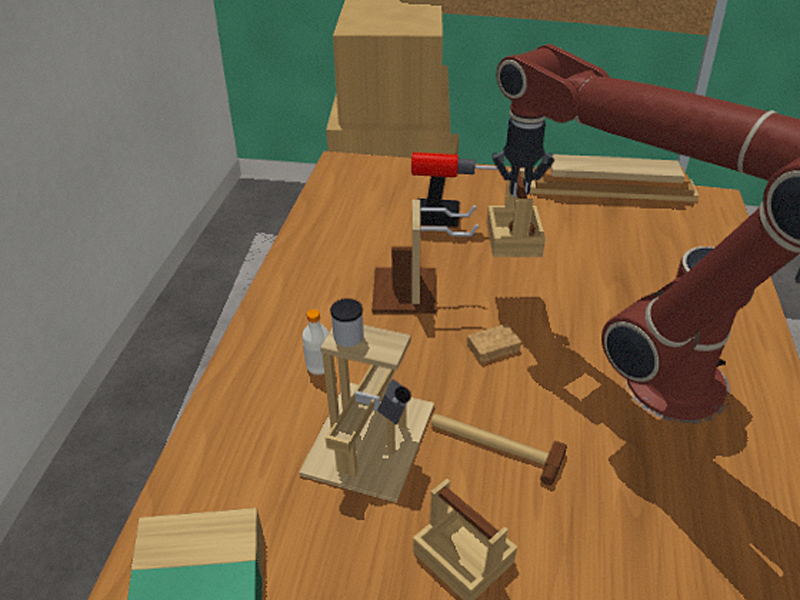

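```bash
python3 - <<'E'
from h import *
import pickle
np.set_printoptions(precision=4,suppress=True)
o,im=pickle.load(open("w10.pkl","rb"))
pr=pickle.load(open("pose.pkl","rb"))[2]
R={}
for n,px,z in [("tip+",(631,252),.218),("tip-",(606,433),.218),("sb+",(730,248),.196),("sb-",(698,411),.196),("sf+",(643,240),.196),("sf-",(622,409),.196)]:
    R[n]=atz(im,np.array(px)*.7-.15,z,o); print(n,R[n])
for k in ("tip","sb","sf"):
    d=R[k+"+"]-R[k+"-"]; print(k,np.linalg.norm(d),"yaw",np.arctan2(-d[0],d[1]),"mid",(R[k+"+"]+R[k+"-"])/2)
print("old fit seat",pr[:2]-.09*np.array([np.cos(pr[2]),np.sin(pr[2])]),"tip",pr[:2]-.122*np.array([np.cos(pr[2]),np.sin(pr[2])]))
b=atz(im,np.array((395,195))*.7-.15,o["tool_pos"][2]+.026,o);print("bar near end",b,o["tool_pos"])
# corner of wall tops for level check: z= tcp+.019-.085
for px in ((253,155),(541,155)): print(atz(im,np.array(px)*.7-.15,o["tool_pos"][2]+.019-.085,o))
E
```

```text
tip+ [ 0.4599 -0.1834  0.218 ]
tip- [ 0.4729 -0.2604  0.218 ]
sb+ [ 0.5129 -0.1757  0.196 ]
sb- [ 0.525  -0.2523  0.196 ]
sf+ [ 0.474  -0.1796  0.196 ]
sf- [ 0.4886 -0.2575  0.196 ]
tip 0.07808736739969067 yaw 0.16716516709589016 mid [ 0.4664 -0.2219  0.218 ]
sb 0.07752209922567715 yaw 0.15637429311206072 mid [ 0.5189 -0.214   0.196 ]
sf 0.07929028711681345 yaw 0.1849677409006172 mid [ 0.4813 -0.2186  0.196 ]
old fit seat [ 0.4963 -0.2134] tip [ 0.4647 -0.2185]
bar near end [ 0.3652 -0.1724  0.303 ] [ 0.3752 -0.2294  0.277 ]
[ 0.3107 -0.1744  0.211 ]
[ 0.4183 -0.1545  0.211 ]
```

Call:
carry_out:
  series:
    - [0,-0.1,-0.4,0,0,-0.08,0]
    - [0,-0.1,-0.5,0,0,-0.07,0]
    - [0,-0.11,-0.5,0,0,0,0]
    - [0,0,-0.46,0,0,0,0]
    - [0,0,0,0,0,0,0]
    - [0.3,0.05,0,0,0,0,0]
    - [0.5,0.08,0,0,0,0,0]
    - [0.5,0.08,0,0,0,0,0]
    - [0.5,0.08,0,0,0,0,0]
    - [0.5,0.08,0,0,0,0,0]
    - [0,0,0,0,0,0,0]
    - [0,0,0,0,0,0,0]

```text
t: 19.5
tool_pos: [0.4329, -0.2281, 0.2304]
tool_rot: [-2.027, -2.399, 0.001]
contact_force: [-0.1, -0.4, -4.6]
opening: 0.0151
```

```bash
python3 shot.py w11 wrist; python3 shot.py s11 side
```

```text
19.5 [-0.6369 -0.2799  1.9204 -0.0004  1.5021 -0.8047] [ 0.4329 -0.2281  0.2304] [-0.001   0.0002 -1.    ] [-0.0975 -0.4008 -4.5602]
19.55 [-0.6375 -0.2806  1.921  -0.0003  1.502  -0.8048] [ 0.4326 -0.2282  0.2304] [-0.0008  0.0002 -1.    ] [-0.15   -0.1826 -5.5911]
```

View pics/w11.png

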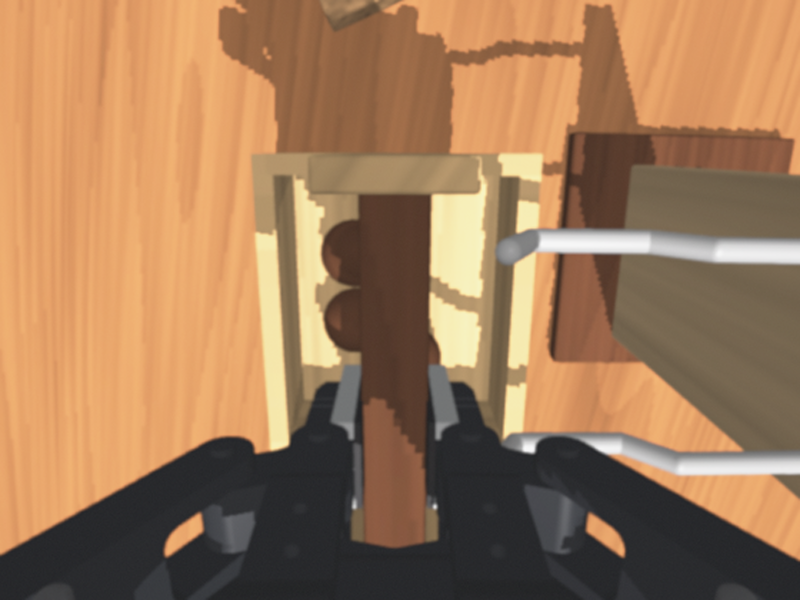

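```bash
python3 - <<'E'
from h import *
import pickle
np.set_printoptions(precision=4,suppress=True)
o,im=pickle.load(open("w11.pkl","rb"))
for n,px,z in [("tip+",(510,247),.218),("sb+",(650,241),.196),("sf+",(535,239),.196),("sb-",(623,442),.196)]:
    p=atz(im,np.array(px)*.7-.15,z,o); d=(p-o["tool_pos"])[:2]; c,s=np.cos(.165),np.sin(.165)
    print(n,p,"rack-rel to tcp",c*d[0]+s*d[1],-s*d[0]+c*d[1])
print(Rn.from_rotvec(o["tool_rot"]).as_matrix()[:2,1])
E
```

```text
tip+ [ 0.4602 -0.1831  0.218 ] rack-rel to tcp 0.03425992857945931 0.039935448973397666
sb+ [ 0.512  -0.1759  0.196 ] rack-rel to tcp 0.08654408717034238 0.03848205917797564
sf+ [ 0.4732 -0.182   0.196 ] rack-rel to tcp 0.04729548037178873 0.03886188370897896
sb- [ 0.5246 -0.2511  0.196 ] rack-rel to tcp 0.08660602760079396 -0.03778542029999271
[0.9859 0.1671]
```

Call:
carry_out:
  series:
    - [0.3,0.05,0,0,0,0,0]
    - [0.5,0.083,0,0,0,0,0]
    - [0.5,0.083,0,0,0,0,0]
    - [0.5,0.083,0,0,0,0,0]
    - [0.5,0.083,0,0,0,0,0]
    - [0.33,0.055,0,0,0,0,0]
    - [0,0,0,0,0,0,0]
    - [0,0,0,0,0,0,0]

```text
t: 20.4
tool_pos: [0.4984, -0.2173, 0.2303]
tool_rot: [-2.027, -2.399, 0.001]
contact_force: [0.9, 0.7, -5.0]
opening: 0.0148
```

```bash
python3 shot.py w12 wrist; python3 shot.py s12 side
```

```text
20.4 [-0.5477 -0.1409  1.802  -0.0004  1.4813 -0.7151] [ 0.4984 -0.2173  0.2303] [-0.0009  0.0002 -1.    ] [ 0.8611  0.6608 -4.9697]
20.45 [-0.5481 -0.1414  1.8025 -0.0003  1.4812 -0.7151] [ 0.4982 -0.2174  0.2304] [-0.0007  0.0001 -1.    ] [-0.3114 -0.3622 -4.0334]
```

View pics/w12.png

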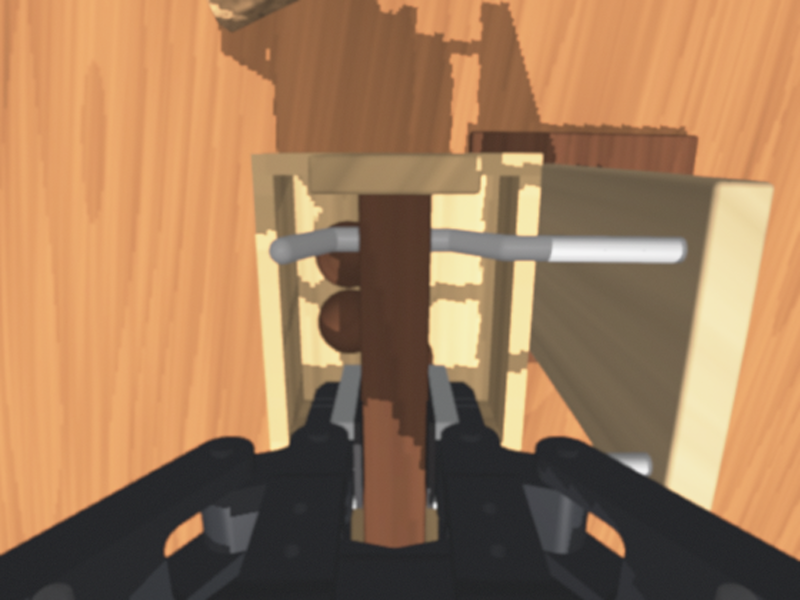

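View pics/s12.png

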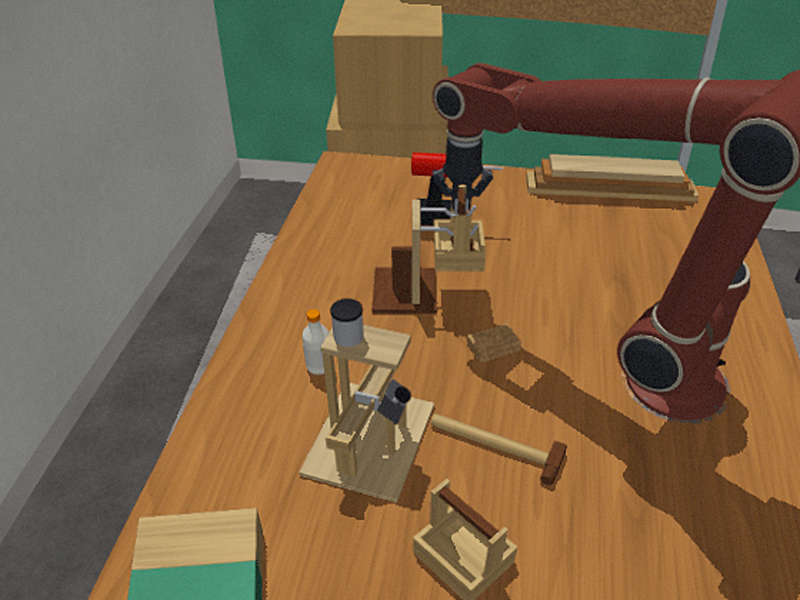

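Call:
carry_out:
  series:
    - [0,0,-0.3,0,0,0,0]
    - [0,0,-0.4,0,0,0,0]
    - [0,0,-0.4,0,0,0,0]
    - [0,0,-0.3,0,0,0,0]
    - [0,0,-0.12,0,0,0,0]
    - [0,0,0,0,0,0,0]
    - [0,0,0,0,0,0,0]

```text
t: 21.2
tool_pos: [0.4986, -0.2175, 0.1928]
tool_rot: [2.028, 2.399, 0.0]
contact_force: [0.7, 0.1, -4.2]
opening: 0.015
```

Call:
carry_out:
  series:
    - [0,0,-0.04,0,0,0,0]
    - [0,0,-0.04,0,0,0,0]
    - [0,0,0,0,0,0,0]

```text
t: 21.5
tool_pos: [0.4985, -0.2174, 0.1907]
tool_rot: [2.028, 2.399, 0.0]
contact_force: [0.9, -0.2, -5.7]
opening: 0.0151
```

Call:
carry_out:
  series:
    - [0,0,-0.04,0,0,0,0]
    - [0,0,-0.04,0,0,0,0]
    - [0,0,0,0,0,0,0]

```text
t: 21.8
tool_pos: [0.4983, -0.2173, 0.1883]
tool_rot: [-2.028, -2.399, 0.0]
contact_force: [0.3, -0.1, -5.2]
opening: 0.0148
```

Call:
carry_out:
  series:
    - [0,0,-0.03,0,0,0,0]
    - [0,0,0,0,0,0,0]

```text
t: 22.0
tool_pos: [0.4984, -0.2173, 0.1877]
tool_rot: [-2.028, -2.399, 0.0]
contact_force: [-0.0, 0.1, -5.3]
opening: 0.015
```

Call:
carry_out:
  series:
    - [0,0,-0.03,0,0,0,0]
    - [0,0,-0.03,0,0,0,0]
    - [0,0,0,0,0,0,0]

```text
t: 22.3
tool_pos: [0.4986, -0.2174, 0.1872]
tool_rot: [2.028, 2.399, -0.0]
contact_force: [-2.2, 1.3, 0.8]
opening: 0.0152
```

Call:
carry_out:
  series:
    - [0,0,-0.03,0,0,0,0]
    - [0,0,0,0,0,0,0]

```text
t: 22.5
tool_pos: [0.4986, -0.2174, 0.1871]
tool_rot: [2.028, 2.399, -0.0]
contact_force: [-4.3, 3.1, 4.8]
opening: 0.0149
```

Call:
carry_out:
  series:
    - [0,0,0,0,0,0,0.2]
    - [0,0,0,0,0,0,0.25]
    - [0,0,0,0,0,0,0.35]
    - [0,0,0,0,0,0,0.5]
    - [0,0,0,0,0,0,0.6]
    - [0,0,0,0,0,0,0.6]
  grip_force: 20

```text
t: 23.1
tool_pos: [0.4985, -0.2174, 0.1855]
tool_rot: [2.028, 2.399, 0.0]
contact_force: [0.4, 0.8, -0.1]
opening: 0.0516
```

```bash
python3 shot.py w13 wrist
```

```text
23.1 [-0.5481 -0.109   1.8488  0.      1.4018 -0.7151] [ 0.4985 -0.2174  0.1855] [ 0.  0. -1.] [ 0.3827  0.7685 -0.0708]
```

View pics/w13.png

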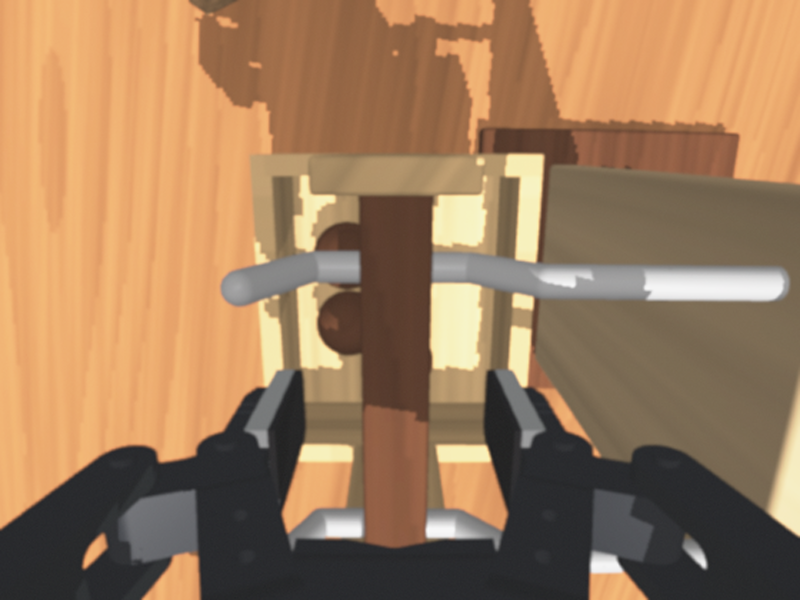

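Bar rests on both prongs ((395,268) and (395,525)), balls inside. Retreat straight up.

Call:
carry_out:
  series:
    - [0,0,0.2,0,0,0,0.6]
    - [0,0,0.5,0,0,0,0.6]
    - [0,0,0.8,0,0,0,0.6]
    - [0,0,0.9,0,0,0,0.6]
    - [0,0,0.9,0,0,0,0.6]
    - [0,0,0.9,0,0,0,0.6]
    - [0,0,0.9,0,0,0,0.6]
    - [0,0,0.9,0,0,0,0.6]
    - [0,0,0.5,0,0,0,0.6]
    - [0,0,0,0,0,0,0.6]
    - [0,0,0,0,0,0,0.6]

```text
t: 24.25
tool_pos: [0.4983, -0.2173, 0.3477]
tool_rot: [-2.028, -2.399, 0.0]
contact_force: [0.5, 0.1, 0.3]
opening: 0.0514
```

```bash
python3 shot.py w14 wrist; python3 shot.py s14 side;  python3 shot.py c14 scene; python3 - <<'E'
import cv2,numpy as np,pickle
f=lambda n:pickle.load(open(n+".pkl","rb"))[1]["frame"]
a=f("s14")[110:230,250:370];b=f("c14")[130:270,190:310]
cv2.imwrite("pics/z14.png",np.hstack([cv2.resize(a,(400,400),interpolation=cv2.INTER_CUBIC),cv2.resize(b,(343,400),interpolation=cv2.INTER_CUBIC)]))
E
```

```text
24.25 [-0.5481 -0.1839  1.6477 -0.      1.6782 -0.7151] [ 0.4983 -0.2173  0.3477] [-0.0003  0.0002 -1.    ] [0.4982 0.0621 0.3458]
24.3 [-0.5481 -0.1834  1.6488  0.      1.6782 -0.7151] [ 0.4981 -0.2171  0.3468] [-0.0016  0.001  -1.    ] [ 0.1768  0.161  -0.396 ]
24.35 [-0.5481 -0.1832  1.6492 -0.      1.6782 -0.7151] [ 0.498  -0.2171  0.3464] [-0.0023  0.0013 -1.    ] [ 0.2172  0.3657 -0.3862]
```

View pics/w14.png

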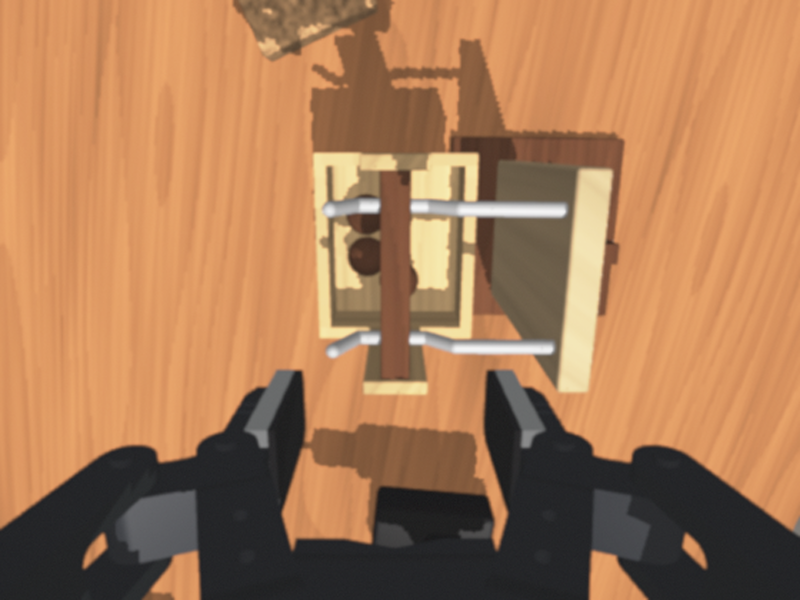

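View pics/z14.png

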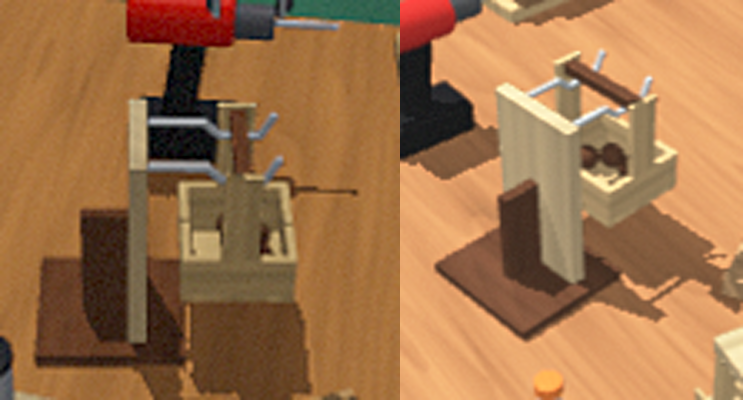

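View pics/c14.png

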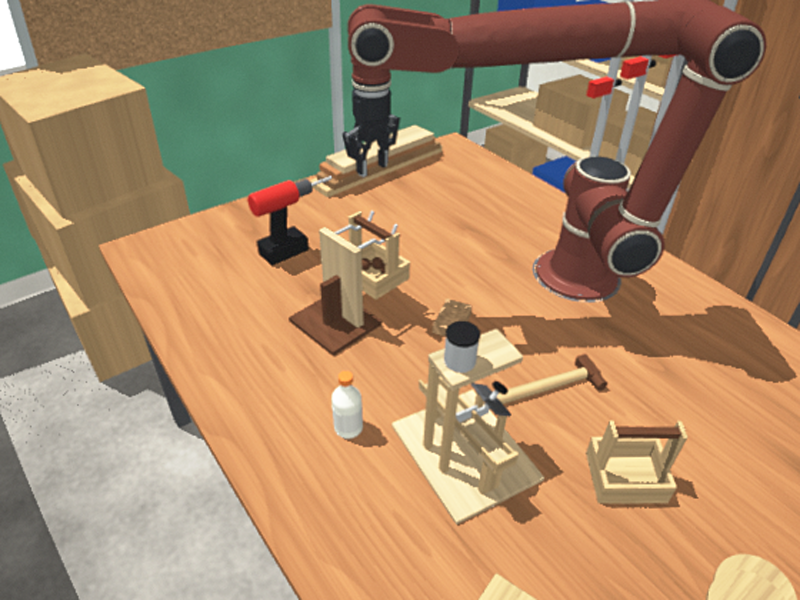

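Tote hangs level on both prongs, with three balls showing at (366,212), (367,257) and (408,280) in the wrist picture. The gripper is clear.

```bash
python3 -c "
from station import ctrl
print(ctrl.finish_job())"
```

```text
the job is handed in; nothing more can be done
None
```

The job is done and handed in at about 24.4 s. I pushed the plunger to its stop along its axis and held it in for about a second, until the chute was empty. I then gripped the right-hand tote by the middle of its bar and hung it on the fork from the front.

- **Last pictures:** the wrist, side and scene cameras show the tote hanging level, with its bar across the flat seats of both prongs. The wrist picture shows all three balls in it. The gripper is well clear, and the bystanders look unmoved.
- **Force at the plunger stop:** I overran the stop by a few millimetres, and the force reached about 67 N for a moment before I backed off to about 25 N. That was the closed fingertips on the plunger head, and it stayed under the 120 N wrist limit. It would only be a problem if the 40 N limit on the arm and gripper body also counts the fingertips.
- **Balls:** right after the push, the scene picture showed only two balls. The third was under the handle bar, and a closer wrist picture confirmed it before I lifted the tote.

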